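# Bring a shielding-block wall into running bond

## Robot

A 6-joint arm with a two-finger parallel gripper is mounted at the origin on a cart in front of the work surface, level with it; the furniture and walls round the work are solid. World frame = base frame: x ahead of the robot, y to its left, z up, the work surface at z = 0. Lengths are in m, angles in rad, forces in N, time in s.
With the tool pointing down it reaches from about 0.25 to 0.775 m from the base axis. Payload 4 kg.
Tool frame: the origin (TCP) lies on the centre line of the jaws, within the pads' length; the fingertips stand 14 mm ahead of it and the grasp point (between the pads) lies 5 mm behind it; z points along the fingers, y is the direction in which the jaws open and shut (so a half turn about z gives the same grasp; the last joint's range is limited). The gripper opens to 94 mm and grips with 3 to 60 N. Pads are 16 mm wide; open, the fingers measure 119 mm over their backs; the gripper's body (75 mm by 177 mm) begins 78 mm behind the grasp point.
Start: joints at [-1.275, 0.087, 1.371, -0, 1.684, -0.103], TCP at [0.214, -0.507, 0.22] pointing down, gripper open.
Joint ranges: [-3.1, 3.1], [-0.76, 2.03], [0.27, 2.55], [-1.08, 4.22], [0.17, 2.65], [-2.57, 2.57]. Speed limits (rad/s): [2.79, 2.79, 3.14, 3.14, 3.14, 3.14].

## Interface

Orientations are given as a unit quaternion [w, x, y, z].
In Python, from cell import manip, optics gives the robot as it stands. The module is installed in compiled form; this text tells all that it offers.
- The arm moves only by the tool drive_tool, never from a script. Its argument "increments" is a list of rows, each a list of 7 numbers: the shift along the world's x, y, z in units of 30 mm (1.0 is 30 mm), then the turn, a rotation vector about the world's x, y, z in units of 8 degrees (1.0 is 8 degrees), then the closure in counts, from 0 (fully open) to 255 (shut). In form: [[dx, dy, dz, rx, ry, rz, gripper], ...]. A call has 1 to 10 rows; each row shifts and turns the pose as measured when the row begins; what a row does not reach is not made up. A row lasts 1/8 s, in which the tool goes at most 62.5 mm and 10.7 degrees, less where a joint would pass 70% of its speed; a pose out of reach is approached as far as the arm can. A call is refused whole if a number of a shift passes 1 or a number of a turn 1, either way. A call with a gripper value outside its range is refused whole. The fingers move at their own pace and stop on an object; "grip_force" is the grip in N (left out, the last holds). Time passes only in rows, so rows that do not move let the fingers close. It gives the time, the measured TCP pose, the force and the opening at its end, in the units of the state.
- manip.get_state(): the state, without advancing time (a new reading comes with each control period).
- optics.get_image(name): name is "side" or "top" or "wrist"; returns (picture, depth): 480x640x3 uint8, red, green, blue; 480x640 float32, m along the optical axis (not along the pixel's ray), 0 where there is no reading.
- optics.camera_info(name): a dict with "K" (3x3 intrinsics, pixels), "eye" and "rotation" of the camera in the world. Camera axes: x right, y down, z forward; pixel columns grow to the right and rows downward; lengths in m; the calibration is good to about 2 mm. A picture is of the moment at which its call begins: read the wrist's pose just before it. camera_info takes no time and is no camera call; for the wrist camera it gives the pose at the moment of the call.
- manip.job_done(): hands the job in, once; it reports no verdict.
The state is a dict: "clock": time; "joint_positions": joint angles; "qd": joint speeds; "tau": joint torques, N m; "tcp_pos": TCP position; "orientation": TCP orientation; "wrist_force": force on the tool from outside, world axes, zero at the start; "torque": the same for the moment, N m; "opening": finger opening in m.
Only numpy, scipy, OpenCV 4.12 (cv2) and the standard library are available. Lean on these libraries where they do the work, as an engineer would, in place of code of your own. Each camera call takes 0.05 s, during which the arm holds its last target.

## Task

Bring the small shielding wall into running bond: first push the right-hand blue-grey block along the channel until the lower course is closed up tight against the end stop, then push the two cream blocks along on top, butted together, half a block to the right, so that each sits centred over a joint below. Slide these blocks, do not lift them. Then lay the cream half block flat and square in the space left at the stop end of the upper course, flush with the wall's end and faces, let go, and leave the other things on the bench alone.

Things in the scene. Friction and masses are not known exactly. Their poses are not given: they have to be found in the camera images.
- base: fixed aluminium channel that carries the wall. y runs along the wall towards the end stop (the robot's left), x across it away from the robot; origin on the worktop under the middle lower block. Floor 4 mm thick, 63 mm wide inside; back fence top 24 mm, front lip top 14 mm above the worktop; right end open, at y = -285 mm. Closed, the lower blocks' centres are at y = +120, 0, -120 mm.
- base_stop (a point): middle of the inner face of the channel's dark end stop, on the channel floor (base frame: y = +180 mm, 4 mm above the worktop); axes as the channel's. The stop is 10 mm thick, its top 24 mm above the worktop. Block centres lie 24 mm (lower course) and 64 mm (upper course) above the worktop; the wall's left end is flush with this face.
- lower_left_c (a point): blue-grey solid polyethylene block, 120 mm long (its y axis) x 60 wide (x) x 40 high (z), about 0.27 kg, dark scribed lines mark the middle of its length; this point is its centre. In the channel, against the end stop.
- lower_mid_c (a point): blue-grey solid polyethylene block, 120 mm long (its y axis) x 60 wide (x) x 40 high (z), about 0.27 kg, dark scribed lines mark the middle of its length; this point is its centre. In the channel, against the left one.
- lower_right_c (a point): blue-grey solid polyethylene block, 120 mm long (its y axis) x 60 wide (x) x 40 high (z), about 0.27 kg, dark scribed lines mark the middle of its length; this point is its centre. In the channel, a gap of 35 to 95 mm to the right of the middle one; slides along the channel.
- upper_left_c (a point): cream solid polyethylene block, 120 mm long (its y axis) x 60 wide (x) x 40 high (z), about 0.27 kg, dark scribed lines mark the middle of its length; this point is its centre. Lies loose on top of the left lower block, nearly straight above it.
- upper_right_c (a point): cream solid polyethylene block, 120 mm long (its y axis) x 60 wide (x) x 40 high (z), about 0.27 kg, dark scribed lines mark the middle of its length; this point is its centre. Lies loose on top of the middle lower block, nearly straight above it, with a small gap to the other cream block.
- half_block_c (a point): cream half-length block, square in plan, 60 x 60 x 40 mm high, about 0.14 kg, lying on the worktop in front of the wall at any yaw; this point is its centre.
- beaker: clear glass beaker 67x73x86 (mm); bystander, to be left alone; origin at the centre of its underside
- dish: clear petri dish 62 across, 13 high (mm); bystander, to be left alone; origin at the centre of its underside
- amber_bottle: small amber bottle with white cap, 40 across, 81 high (mm); bystander, to be left alone; origin at the centre of its underside
- bench_timer: white bench timer 49x60x54 (mm); bystander, to be left alone; origin at the centre of its underside
- jar: white jar with red lid, 45 across, 62 high (mm); bystander, to be left alone; origin at the centre of its underside
- tray: clear tray of cuvettes 66x110x47 (mm); bystander, to be left alone; origin at the centre of its underside
- half_block: the same half block; origin at the centre of its underside
There are look-alikes about, which are no part of the job. Leave any purple or yellow look-alike of the part that bears lower_right_c alone.

How it is judged:
By the outcome, as a careful person would: the job done as asked, in the order asked, and still so for the second after the job is handed in, with the robot touching nothing.
It also fails if it takes over 58 s, if anything falls off the work surface, if the arm or the gripper's body presses on something with over 40 N, if the wrist force passes 120 N, or if a joint passes its speed limit or range.

## Working session

There is one attempt and no reset: what is moved stays moved. The work goes in short steps, Python scripts to look and compute and a tool call to move; the robot and the scene stay as the last step left them, time stands still between calls to the robot, and variables do not carry over. Pictures are saved under pics/ and viewed, and the job is handed in when it is done.

Besides the shell and the picture viewer there is one more tool, called after ">>>" as name([rows], argument=value, ...), one row to a line, values as JSON. drive_tool: Moves the arm, as the interface text tells. Its arguments: {"type":"object","properties":{"increments":{"type":"array"},"grip_force":{"type":"number"}},"required":["increments"]}

```bash
mkdir -p pics; cat > h.py <<'E'
import numpy as np, cv2
from cell import manip, optics
def snap(n,tag):
    im,d=optics.get_image(n); cv2.imwrite(f'pics/{tag}.png',im[:,:,::-1]); np.savez(f'pics/{tag}.npz',im=im,d=d,**{k:np.array(v) for k,v in optics.camera_info(n).items() if k in('K','eye','rotation')}); return im,d
def load(tag):
    z=np.load(f'pics/{tag}.npz'); return z['im'],z['d'],z['K'],z['eye'],z['rotation']
def ray(K,eye,R,u,v,z):
    r=R@np.linalg.inv(K)@np.array([u,v,1.]); return eye+r*(z-eye[2])/r[2]
def cloud(tag):
    im,d,K,eye,R=load(tag); v,u=np.mgrid[:480,:640]
    p=np.stack([(u-K[0,2])/K[0,0]*d,(v-K[1,2])/K[1,1]*d,d],-1)
    return im,p@R.T+eye,d>0
def proj(K,eye,R,p):
    q=K@(R.T@(np.array(p)-eye)); return q[:2]/q[2]
E
python3 - <<'E'
from h import *
print(manip.get_state())
for n in('side','top'):
    print(optics.camera_info(n)); snap(n,n+'0')
E
```

```text
{'clock': 0.0, 'joint_positions': array([-1.27508945e+00,  8.79536535e-02,  1.37222162e+00, -9.21631353e-06,
        1.68358547e+00, -1.03055099e-01]), 'qd': array([-6.77707548e-05,  1.88032518e-03, -9.85344484e-04, -1.77378187e-03,
       -1.33600089e-03, -5.09373825e-04]), 'tau': array([-2.49439354e-04, -3.40178490e+01, -3.02429652e+01,  7.18093012e-02,
        3.29054415e-02, -1.69494469e-04]), 'tcp_pos': array([ 0.2134204 , -0.50635589,  0.21832143]), 'orientation': array([-1.07857629e-03,  9.80188894e-01,  1.98062000e-01, -1.08818117e-04]), 'wrist_force': array([0.00666618, 0.48462466, 0.04007027]), 'torque': array([ 0.00390027,  0.0328972 , -0.09249307]), 'opening': 0.09418232953882094}
{'K': array([[563.02522757,   0.        , 325.62959102],
       [  0.        , 563.02522757, 236.26261177],
       [  0.        ,   0.        ,   1.        ]]), 'eye': array([-0.07960355,  0.92603307,  0.84669758]), 'rotation': array([ 0.1376272 , -0.27479023,  0.84239892, -0.44262077])}
{'K': array([[436.81672527,   0.        , 319.72897315],
       [  0.        , 436.81672527, 243.90498311],
       [  0.        ,   0.        ,   1.        ]]), 'eye': array([0.48014603, 0.00196969, 1.34536037]), 'rotation': array([-0.02864373,  0.7170161 , -0.69594963,  0.02686169])}
```

```bash
python3 - <<'E'
s=open('h.py').read()
s=s.replace("return z['im'],z['d'],z['K'],z['eye'],z['rotation']","q=z['rotation']; return z['im'],z['d'],z['K'],z['eye'],Rotation.from_quat(q[[1,2,3,0]]).as_matrix()").replace("import numpy as np, cv2","import numpy as np, cv2\nfrom scipy.spatial.transform import Rotation")
open('h.py','w').write(s)
E
```

```text
(no output)
```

View pics/top0.png

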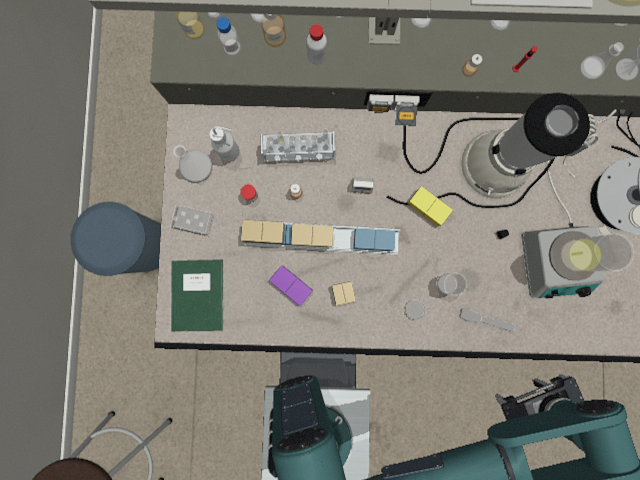

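View pics/side0.png

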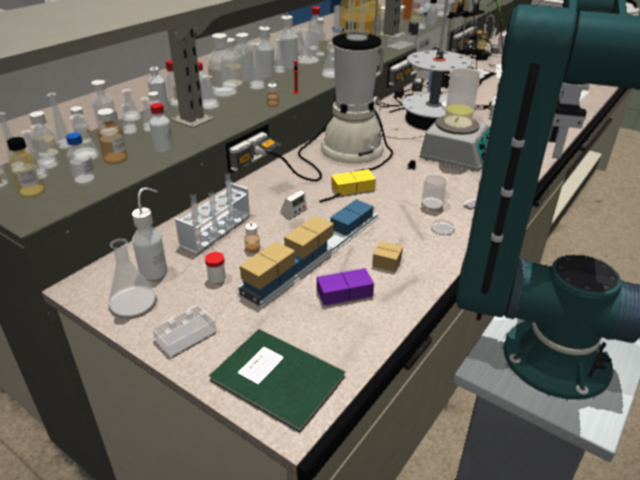

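```bash
cat > m.py <<'E'
from h import *
def rects(tag,lo,hi,zs,box,minA=60):
    im,P,ok=cloud(tag); _,d,K,eye,R=load(tag)
    hsv=cv2.cvtColor(im,cv2.COLOR_RGB2HSV)
    m=cv2.inRange(hsv,lo,hi); x0,y0,x1,y1=box
    mm=np.zeros_like(m); mm[y0:y1,x0:x1]=m[y0:y1,x0:x1]; 
    cs,_=cv2.findContours(mm,cv2.RETR_EXTERNAL,cv2.CHAIN_APPROX_NONE)
    out=[]
    for c in cs:
        if cv2.contourArea(c)<minA: continue
        k=np.zeros_like(m); cv2.drawContours(k,[c],-1,1,-1); k=cv2.erode(k,np.ones((3,3)))
        q=P[(k>0)&ok]; zt=np.median(q[:,2])
        w=np.array([ray(K,eye,R,u,v,zs)[:2] for u,v in c[:,0]])
        r=cv2.minAreaRect((w*1000).astype(np.float32))
        print(tag,'px',cv2.boundingRect(c),'zmed',round(zt,4),'rect mm',np.round(r[0],1),np.round(r[1],1),round(r[2],1))
E
python3 - <<'E'
from m import *
im=load('top0')[0]; hsv=cv2.cvtColor(im,cv2.COLOR_RGB2HSV)
for u,v in[(255,228),(320,236),(344,290),(370,238),(288,236),(344,238)]: print(u,v,hsv[v,u],cloud('top0')[1][v,u])
rects('top0',(12,60,100),(28,200,255),.084,(230,215,345,255))
rects('top0',(12,60,100),(28,200,255),.040,(325,275,365,312))
rects('top0',(95,80,40),(112,255,255),.044,(340,220,405,256))
big=cv2.resize(im[210:320,230:410],None,fx=4,fy=4,interpolation=cv2.INTER_CUBIC); cv2.imwrite('pics/topz.png',big[:,:,::-1])
E
```

```text
255 228 [ 21  71 200] [0.62004204 0.19597    0.0842199 ]
320 236 [ 21  64 206] [0.60226126 0.00653308 0.08484866]
344 290 [ 21  65 200] [ 0.44748961 -0.06955391  0.03764746]
370 238 [101  67 172] [ 0.60451534 -0.14282114  0.04550061]
288 236 [100  75 166] [0.60307108 0.1021692  0.04716491]
344 238 [ 80   7 218] [ 0.60630286 -0.06743603  0.0018636 ]
top0 px (292, 225, 41, 22) zmed 0.0844 rect mm [603.9  30.2] [118.   58.9] 89.0
top0 px (241, 220, 43, 23) zmed 0.0845 rect mm [611.3 174.8] [121.9  60.6] 88.1
top0 px (332, 282, 24, 23) zmed 0.0401 rect mm [439.  -67.9] [59.6 59.9] 14.2
```

View pics/topz.png

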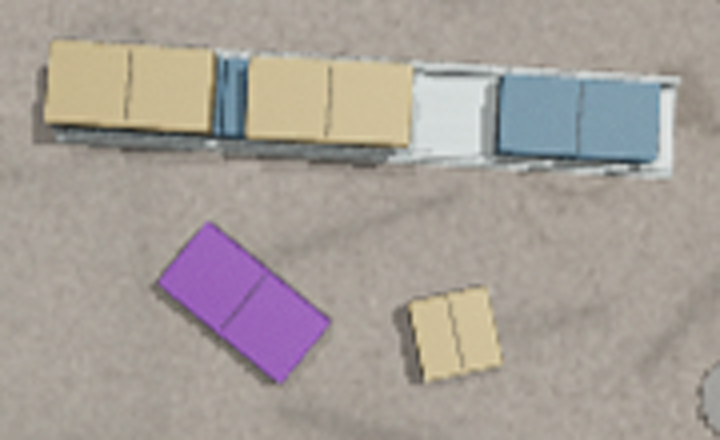

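```bash
python3 - <<'E'
from m import *
rects('top0',(95,50,40),(112,255,255),.044,(340,220,405,256))
im,P,ok=cloud('top0')
# channel: points z 0.008..0.03 near wall ; floor
for z0,z1 in[(.002,.0065),(.009,.018),(.019,.028)]:
    m=ok&(P[...,2]>z0)&(P[...,2]<z1)&(P[...,0]>.55)&(P[...,0]<.67)&(P[...,1]>-.3)&(P[...,1]<.27)
    v,u=np.nonzero(m); print(z0,len(u), u.min() if len(u) else 0,u.max() if len(u) else 0)
i=optics.camera_info('wrist'); print(i)
snap('wrist','w0')
E
```

```text
top0 px (354, 229, 42, 22) zmed 0.044 rect mm [ 601.1 -156.2] [120.5  60. ] 88.1
0.002 1292 235 419
0.009 265 243 397
0.019 130 243 399
{'K': array([[371.15777143,   0.        , 312.9551208 ],
       [  0.        , 371.15777143, 243.66270506],
       [  0.        ,   0.        ,   1.        ]]), 'eye': array([ 0.27836682, -0.47938682,  0.38463551]), 'rotation': array([ 0.09880538,  0.82732276, -0.5489263 , -0.06674175])}
```

View pics/w0.png

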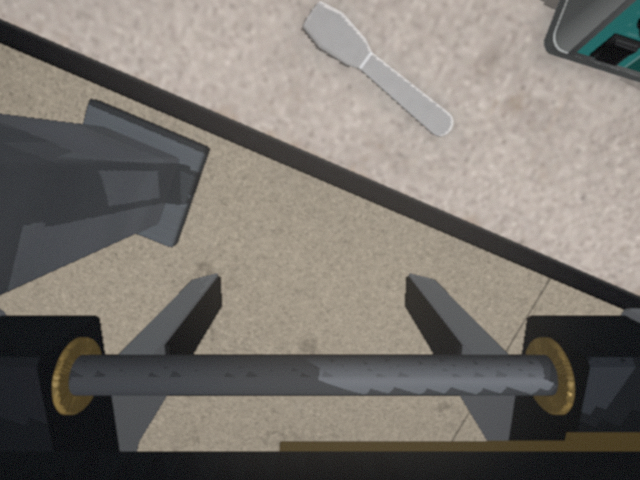

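>>> drive_tool([
  [1,0.6,0,0,0,0.8,200],
  [1,0.6,0,0,0,0.8,200],
  [1,0.6,0,0,0,0.8,200],
  [1,0.6,0,0,0,0.8,200],
  [1,0.6,0,0,0,0.8,200],
  [1,0.6,0,0,0,0.8,200],
  [1,0.6,0,0,0,0.8,200],
  [1,0.6,0,0,0,0.8,200],
  [1,0.6,0,0,0,0.8,200],
  [1,0.6,0,0,0,0.8,200],
])

```text
clock: 1.4
tcp_pos: [0.5188, -0.32, 0.2132]
orientation: [-0.004, 0.715, 0.699, -0.003]
wrist_force: [0.3, -0.8, 0.0]
opening: 0.0202
```

```bash
cat > st.py <<'E'
from h import *
s=manip.get_state(); q=s['orientation']; R=Rotation.from_quat(q[[1,2,3,0]]).as_matrix()
print('t',s['clock'],'tcp',np.round(s['tcp_pos']*1000,1),'yawx',np.round(np.degrees(np.arctan2(R[1,0],R[0,0])),2),'z',np.round(R[:,2],4),'F',np.round(s['wrist_force'],1),'op',round(s['opening']*1000,1))
E
python3 st.py
```

```text
t 1.4 tcp [ 518.8 -320.   213.2] yawx 88.64 z [-0.0099  0.0027 -0.9999] F [ 0.3 -0.8  0. ] op 20.2
```

>>> drive_tool([
  [0.9,0.65,0,0,-0.07,-0.05,200],
  [0.9,0.65,-0.5,0,0,0,200],
  [0.8,0.6,-1,0,0,0,200],
  [0,0,-1,0,0,0,200],
  [0,0,-1,0,0,0,200],
])

```text
clock: 2.02
tcp_pos: [0.6025, -0.2589, 0.1061]
orientation: [0.001, 0.716, 0.698, 0.002]
wrist_force: [-0.4, -0.6, 0.2]
opening: 0.0202
```

```bash
python3 st.py; python3 -c "
from h import *
snap('wrist','w1')"
```

```text
t 2.025 tcp [ 602.5 -258.9  106.1] yawx 88.53 z [ 0.0036  0.0014 -1.    ] F [-0.4 -0.6  0.2] op 20.2
```

View pics/w1.png

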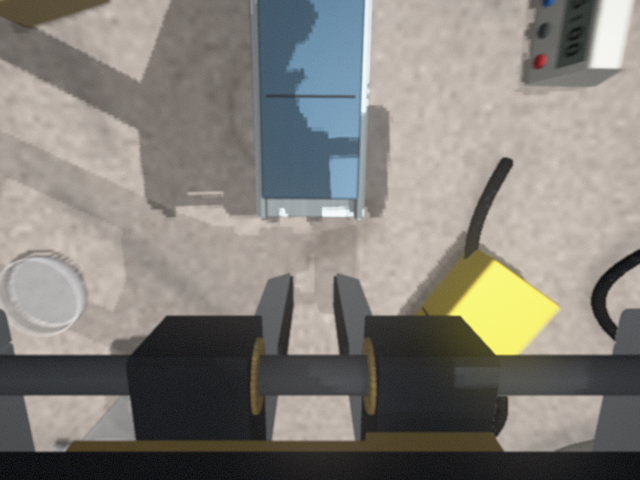

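>>> drive_tool([
  [-0.13,0,-1,0,0,-0.04,200],
  [0,0,-1,0,0,0,200],
  [0,0,-0.35,0,0,0,200],
  [0,0,0,0,0,0,200],
])

```text
clock: 2.58
tcp_pos: [0.5952, -0.2572, 0.0277]
orientation: [-0.005, 0.718, 0.696, 0.0]
wrist_force: [-0.3, -0.1, -0.1]
opening: 0.0202
```

```bash
python3 st.py; python3 -c "
from h import *
snap('wrist','w2')"
```

```text
t 2.575 tcp [ 595.2 -257.2   27.7] yawx 88.19 z [-0.0069  0.0073 -0.9999] F [-0.3 -0.1 -0.1] op 20.2
```

View pics/w2.png

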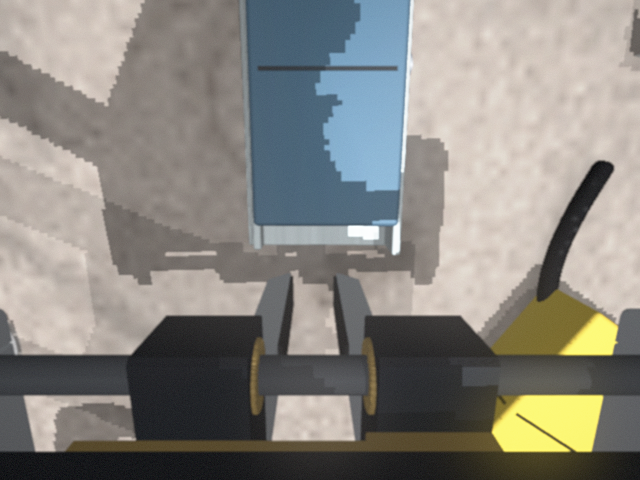

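>>> drive_tool([
  [0.13,0.6,0.05,0,-0.05,0,200],
  [0.02,0.6,0.03,0,0,0,200],
  [0.02,0.6,0.02,0,0,0,200],
  [0.02,0.6,0,0,0,0,200],
  [0.01,0.3,0,0,0,0,200],
])

```text
clock: 3.25
tcp_pos: [0.6042, -0.172, 0.0363]
orientation: [0.002, 0.718, 0.696, 0.004]
wrist_force: [-0.2, -1.4, -1.8]
opening: 0.0201
```

```bash
python3 st.py
```

```text
t 3.25 tcp [ 604.2 -172.    36.3] yawx 88.24 z [ 0.0085  0.0022 -1.    ] F [-0.2 -1.4 -1.8] op 20.1
```

>>> drive_tool([
  [-0.1,0.25,-0.03,0,0.05,0,200],
  [0,0.2,0,0,0,0,200],
  [0,0.15,0,0,0,0,200],
  [0,0.12,0,0,0,0,200],
  [0,0.12,0,0,0,0,200],
  [0,0.12,0,0,0,0,200],
])

```text
clock: 4.0
tcp_pos: [0.6024, -0.1438, 0.0365]
orientation: [0.002, 0.718, 0.696, 0.001]
wrist_force: [1.6, -2.5, -0.2]
opening: 0.0206
```

```bash
python3 st.py; python3 -c "
from h import *
snap('wrist','w3')"
```

```text
t 4.0 tcp [ 602.4 -143.8   36.5] yawx 88.17 z [ 0.0049 -0.0022 -1.    ] F [ 1.6 -2.5 -0.2] op 20.6
```

View pics/w3.png

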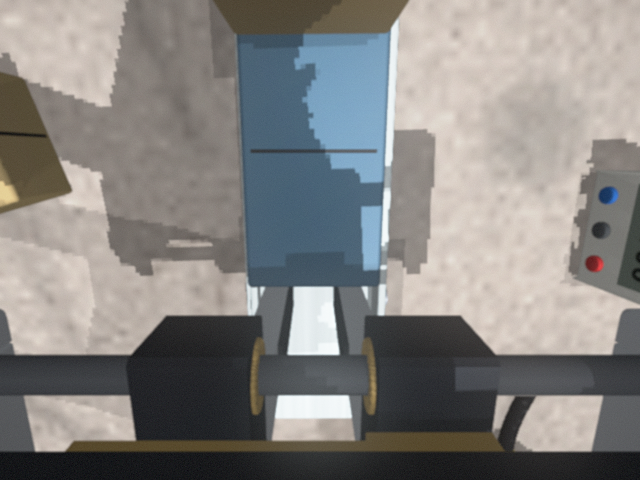

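>>> drive_tool([
  [-0.03,0.12,0,0,0,0,200],
  [0,0.12,0,0,0,0,200],
  [0,0.12,0,0,0,0,200],
  [0,0.12,0,0,0,0,200],
])

```text
clock: 4.55
tcp_pos: [0.6025, -0.14, 0.0373]
orientation: [0.012, 0.719, 0.695, -0.005]
wrist_force: [1.3, -11.3, -1.5]
opening: 0.0205
```

```bash
python3 st.py
```

```text
t 4.55 tcp [ 602.5 -140.    37.3] yawx 88.06 z [ 0.0084 -0.0241 -0.9997] F [  1.3 -11.3  -1.5] op 20.5
```

>>> drive_tool([
  [0,0.25,0,0,0,0,200],
  [0,0.3,0,0,0,0,200],
])

```text
clock: 4.8
tcp_pos: [0.6024, -0.1399, 0.0382]
orientation: [0.023, 0.72, 0.694, -0.016]
wrist_force: [1.3, -23.5, -2.9]
opening: 0.0203
```

```bash
python3 st.py;  python3 -c "
from h import *
snap('top','top1')
from m import *
rects('top1',(12,60,100),(28,200,255),.084,(230,215,345,255))
rects('top1',(95,50,40),(112,255,255),.044,(330,220,405,256))"
```

```text
t 4.8 tcp [ 602.4 -139.9   38.2] yawx 87.89 z [ 0.0097 -0.0558 -0.9984] F [  1.3 -23.5  -2.9] op 20.3
top1 px (291, 225, 42, 21) zmed 0.0842 rect mm [604.6  31.3] [ 58.3 119. ] 1.7
top1 px (241, 220, 43, 23) zmed 0.0845 rect mm [611.3 175.5] [122.   60.6] 88.1
top1 px (332, 228, 17, 20) zmed 0.0445 rect mm [603.5 -53.3] [45.  59.7] 88.4
```

>>> drive_tool([
  [0,-0.6,0.3,0.35,0.05,0,200],
  [0,-0.3,1,0,0,0,200],
  [0,0.3,1,0,0,0,200],
  [0,1,1,0,0,0,200],
  [0,1,1,0,0,0,200],
  [0,1,1,0,0,0,200],
  [0,1,1,0,0,0,200],
  [0,1,0,0,0,0,200],
  [0,0.6,0,0,0,0,200],
])

```text
clock: 5.98
tcp_pos: [0.5934, 0.022, 0.2284]
orientation: [-0.012, 0.72, 0.694, -0.001]
wrist_force: [0.1, 0.3, 0.8]
opening: 0.0203
```

```bash
python3 st.py;  python3 -c "
from h import *
snap('wrist','w4')"
```

```text
t 5.975 tcp [593.4  22.  228.4] yawx 87.82 z [-0.0172  0.0155 -0.9997] F [0.1 0.3 0.8] op 20.3
```

View pics/w4.png

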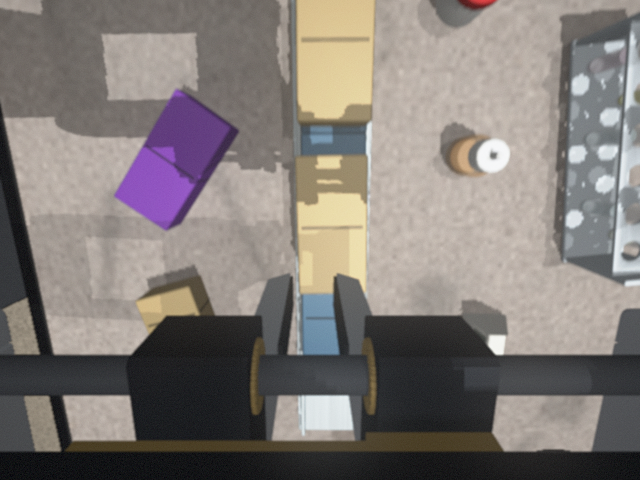

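>>> drive_tool([
  [0.2,1,0,0,-0.12,0,200],
  [0.2,1,0,0,0,0,200],
  [0.1,1,0,0,0,0,200],
  [0,1,0,0,0,0,200],
  [0,1,0,0,0,0,200],
  [0,0,0,0,0,0,200],
  [0,0,0,0,0,0,200],
])

```text
clock: 6.9
tcp_pos: [0.6056, 0.1751, 0.2219]
orientation: [-0.011, 0.721, 0.693, -0.0]
wrist_force: [0.7, -0.4, 0.0]
opening: 0.0203
```

```bash
python3 st.py;  python3 -c "
from h import *
snap('wrist','w5')
im=load('w5')[0]; cv2.imwrite('pics/w5z.png',cv2.resize(im[0:300,180:480],None,fx=2,fy=2)[:,:,::-1])"
```

```text
t 6.9 tcp [605.6 175.1 221.9] yawx 87.75 z [-0.0148  0.0153 -0.9998] F [ 0.7 -0.4  0. ] op 20.3
```

View pics/w5z.png

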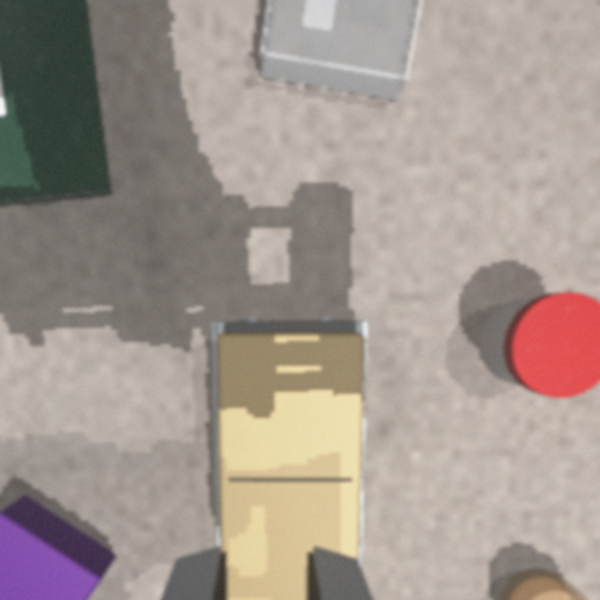

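```bash
python3 - <<'E'
from h import *
def pt(tag,u,v,z):
    _,d,K,e,R=load(tag); print(tag,u,v,z,np.round(ray(K,e,R,u,v,z)*1000,1),'depth z',np.round(cloud(tag)[1][int(v),int(u)]*1000,1))
pt('w5',180+290/2,239.7,.084); pt('w5',180+292/2,322/2,.024); pt('w5',180+220/2,322/2,.024);pt('w5',180+365/2,322/2,.024)
pt('w5',180+220/2,334/2,.084);pt('w5',180+362/2,332/2,.084)
im=load('w4')[0]; cv2.imwrite('pics/w4z.png',cv2.resize(im[90:340,250:420],None,fx=4,fy=2.4,interpolation=cv2.INTER_CUBIC)[:,:,::-1])
for v in range(115,160): print(v,im[v,310],im[v,350]) if 120<v<158 and v%1==0 else None
E
```

```text
w5 325.0 239.7 0.084 [615.3 175.2  84. ] depth z [615.3 176.1  85.4]
w5 326.0 161.0 0.024 [619.3 239.3  24. ] depth z [619.3 239.3  24.9]
w5 290.0 161.0 0.024 [584.8 240.7  24. ] depth z [584.1 240.7  14.8]
w5 362.5 161.0 0.024 [654.3 238.   24. ] depth z [655.9 237.8   5.6]
w5 290.0 167.0 0.084 [589.1 236.1  84. ] depth z [589.1 236.1  85. ]
w5 361.0 166.0 0.084 [646.1 234.7  84. ] depth z [654.8 232.9   5.6]
121 [120 108  85] [123 111  86]
122 [106  94  73] [107  97  76]
123 [94 84 66] [100  90  72]
124 [90 85 71] [92 84 69]
125 [92 92 88] [90 87 77]
126 [ 93 102 106] [86 86 83]
127 [ 94 108 116] [85 90 91]
128 [ 95 113 125] [ 84  93 100]
129 [ 94 112 129] [ 86  98 104]
130 [ 94 111 125] [ 81  93 101]
131 [ 88 104 118] [80 88 98]
132 [ 83  98 111] [79 88 95]
133 [ 85 101 113] [81 92 98]
134 [ 92 110 125] [ 86  97 107]
135 [101 123 142] [ 86 100 110]
136 [105 131 150] [ 89 102 115]
137 [108 136 153] [ 91 106 116]
138 [104 127 144] [ 88 106 117]
139 [ 97 118 133] [ 91 106 118]
140 [ 95 113 129] [ 93 108 120]
141 [ 93 113 126] [ 90 105 116]
142 [ 91 107 121] [ 95 109 120]
143 [ 90 107 120] [ 91 103 117]
144 [ 89 105 118] [ 95 107 119]
145 [ 86 102 114] [ 92 107 116]
146 [ 86 101 112] [ 91 106 117]
147 [ 85 101 114] [ 90 105 116]
148 [ 86 102 114] [ 94 109 120]
149 [ 86 100 113] [ 89 103 114]
150 [ 84  98 112] [ 87 104 114]
151 [ 85 100 112] [ 90 104 115]
152 [ 85 100 114] [ 92 108 115]
153 [ 91 102 112] [ 98 104 109]
154 [ 96 100 102] [113 112 106]
155 [110 109 102] [128 120 103]
156 [125 117  98] [142 130 104]
157 [141 127 104] [149 134 107]
```

View pics/w4z.png

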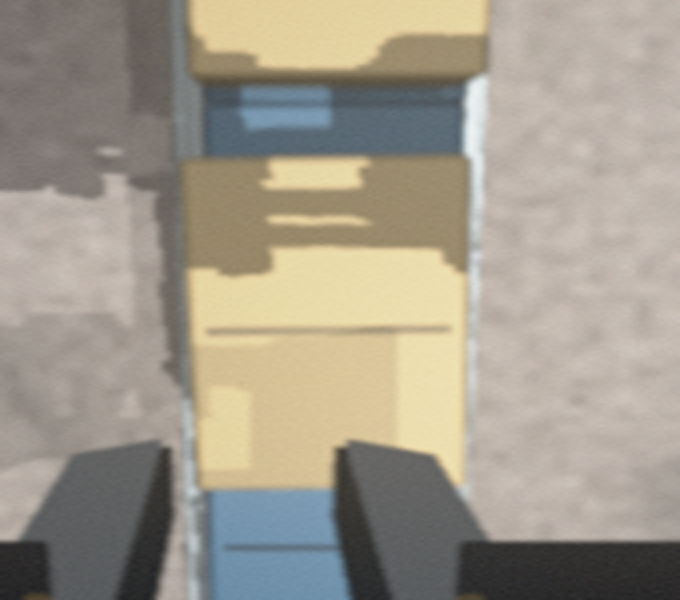

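```bash
python3 - <<'E'
from h import *
def pt(tag,u,v,z):
    _,d,K,e,R=load(tag); p=ray(K,e,R,u,v,z)*1000; print(tag,u,v,z,np.round(p,1)); return p
for u in (310,350): pt('w4',u,132.3,.044)
pt('w4',250+280/4,90+547/2.4,.044); pt('w4',250+328/4,90+328/2.4,.084)
pt('w4',250+340/4,39.5,.084)
# rows lines of edges of lower: left/right of lower at joint rows 
pt('w4',250+207/4,136,.044);pt('w4',250+463/4,136,.044)
pt('w4',250+210/4,90+520/2.4,.044)
pt('w4',250+188/4,90+170/2.4,.084);pt('w4',250+468/4,90+170/2.4,.084);pt('w4',250+200/4,90+480/2.4,.084);pt('w4',250+464/4,90+480/2.4,.084)
E
```

```text
w4 310 132.3 0.044 [592.7 114.7  44. ]
w4 350 132.3 0.044 [629.1 113.4  44. ]
w4 320.0 317.9166666666667 0.044 [596.1 -67.1  44. ]
w4 332.0 226.66666666666669 0.084 [609.4  34.1  84. ]
w4 335.0 39.5 0.084 [615.3 179.4  84. ]
w4 301.75 136 0.044 [585.1 111.7  44. ]
w4 365.75 136 0.044 [643.4 109.6  44. ]
w4 302.5 306.6666666666667 0.044 [578.8 -54.4  44. ]
w4 297.0 160.83333333333334 0.084 [582.1  89.8  84. ]
w4 367.0 160.83333333333334 0.084 [639.4  87.8  84. ]
w4 300.0 290.0 0.084 [579.7 -22.1  84. ]
w4 366.0 290.0 0.084 [638.1 -23.8  84. ]
```

```bash
python3 - <<'E'
from h import *
im,d,K,e,R=load('top1')
cv2.imwrite('pics/t1z.png',cv2.resize(im[210:265,235:405],None,fx=4.6,fy=8,interpolation=cv2.INTER_CUBIC)[:,:,::-1])
g=cv2.cvtColor(im,cv2.COLOR_RGB2GRAY); 
ls=cv2.createLineSegmentDetector(0).detect(cv2.resize(g[205:270,225:410],None,fx=4,fy=4,interpolation=cv2.INTER_CUBIC))[0][:,0]/4
for x1,y1,x2,y2 in ls:
    if abs(x1-x2)>25: 
        for z in(.014,.024,.044,.084):
            a=ray(K,e,R,x1+225-.4,y1+205-.4,z);b=ray(K,e,R,x2+225-.4,y2+205-.4,z)
            if a[1]<b[1]: a,b=b,a
            if z in(.024,.084): print(np.round([x1+225,y1+205,x2+225,y2+205],1),z,np.round(a*1000,1),np.round(b*1000,1),'deg',round(np.degrees(np.arctan2((a-b)[0],(a-b)[1])),2))
E
```

```text
[290.5 245.1 241.7 242.3] 0.024 [583.2 245.   24. ] [579.   96.7  24. ] deg 1.6
[290.5 245.1 241.7 242.3] 0.084 [578.5 234.   84. ] [574.5  92.4  84. ] deg 1.6
[241.1 240.2 282.4 242.9] 0.024 [589.5 247.1  24. ] [584.9 121.5  24. ] deg 2.1
[241.1 240.2 282.4 242.9] 0.084 [584.5 235.9  84. ] [580.2 116.1  84. ] deg 2.1
```

View pics/t1z.png

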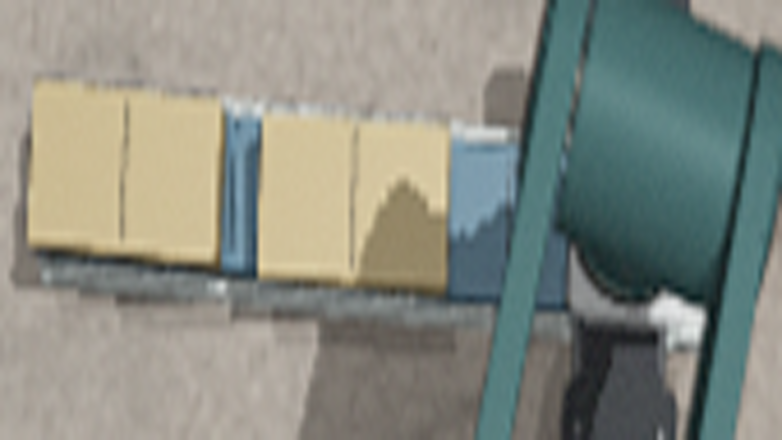

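>>> drive_tool([
  [0.2,1,0,0,-0.1,0.04,200],
  [0.1,1,-0.5,-0.1,0,0,200],
  [0.1,0.8,-0.8,0,0,0,200],
  [0,0.3,-1,0,0,0,200],
  [0,0,-1,0,0,0,200],
  [0,0,-1,0,0,0,200],
  [0,0,-0.4,0,0,0,200],
  [0,0,0,0,0,0,200],
])

```text
clock: 7.95
tcp_pos: [0.6204, 0.2597, 0.0784]
orientation: [0.001, 0.724, 0.69, 0.0]
wrist_force: [0.5, -0.1, 0.9]
opening: 0.0202
```

```bash
python3 st.py
```

```text
t 7.95 tcp [620.4 259.7  78.4] yawx 87.27 z [ 1.5e-03 -7.0e-04 -1.0e+00] F [ 0.5 -0.1  0.9] op 20.2
```

>>> drive_tool([
  [-0.1,0,-0.3,0,0,0.1,200],
  [0,0,0,0,0,0,200],
  [-0.01,-0.4,0,0,0,0,200],
  [-0.015,-0.4,0,0,0,0,200],
  [-0.015,-0.4,0,0,0,0,200],
  [-0.015,-0.4,0,0,0,0,200],
])

```text
clock: 8.7
tcp_pos: [0.6178, 0.2105, 0.0738]
orientation: [0.002, 0.718, 0.696, 0.005]
wrist_force: [0.3, 3.1, -1.5]
opening: 0.0203
```

```bash
python3 st.py
```

```text
t 8.7 tcp [617.8 210.5  73.8] yawx 88.16 z [ 0.0094  0.0042 -0.9999] F [ 0.3  3.1 -1.5] op 20.3
```

>>> drive_tool([
  [-0.07,-0.3,-0.05,0,-0.05,0,200],
  [-0.02,-0.25,0,0,0,0,200],
  [0,-0.2,0,0,0,0,200],
  [0,0,0,0,0,0,200],
])

```text
clock: 9.2
tcp_pos: [0.6156, 0.1869, 0.0736]
orientation: [0.004, 0.719, 0.695, 0.01]
wrist_force: [0.6, 1.1, 0.3]
opening: 0.0203
```

```bash
python3 st.py; python3 - <<'E'
from m import *
snap('top','top2'); snap('side','side2')
rects('top2',(12,60,100),(28,200,255),.084,(230,215,345,255))
im=load('top2')[0]; cv2.imwrite('pics/t2z.png',cv2.resize(im[205:265,235:405],None,fx=4.6,fy=8,interpolation=cv2.INTER_CUBIC)[:,:,::-1])
im=load('side2')[0]; cv2.imwrite('pics/s2z.png',cv2.resize(im[180:320,220:400],None,fx=4,fy=4,interpolation=cv2.INTER_CUBIC)[:,:,::-1])
E
```

```text
t 9.2 tcp [615.6 186.9  73.6] yawx 88.11 z [ 0.0195  0.0077 -0.9998] F [0.6 1.1 0.3] op 20.3
top2 px (267, 223, 77, 26) zmed 0.0842 rect mm [603.5  51.3] [222.   61.1] 86.7
```

View pics/t2z.png

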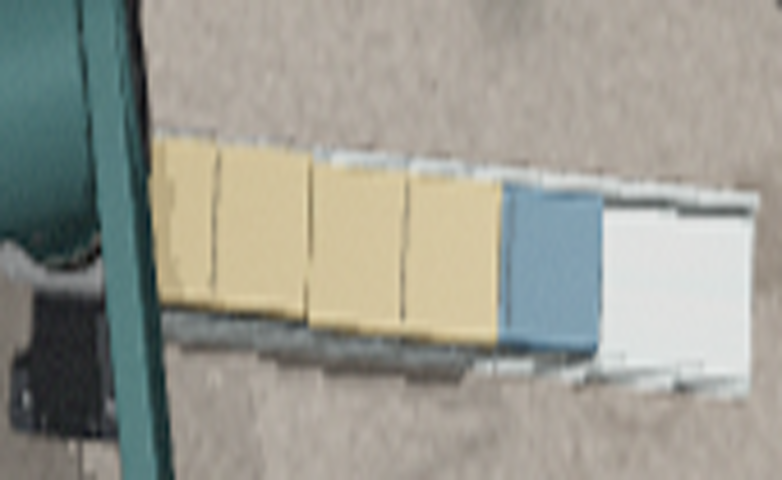

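View pics/s2z.png

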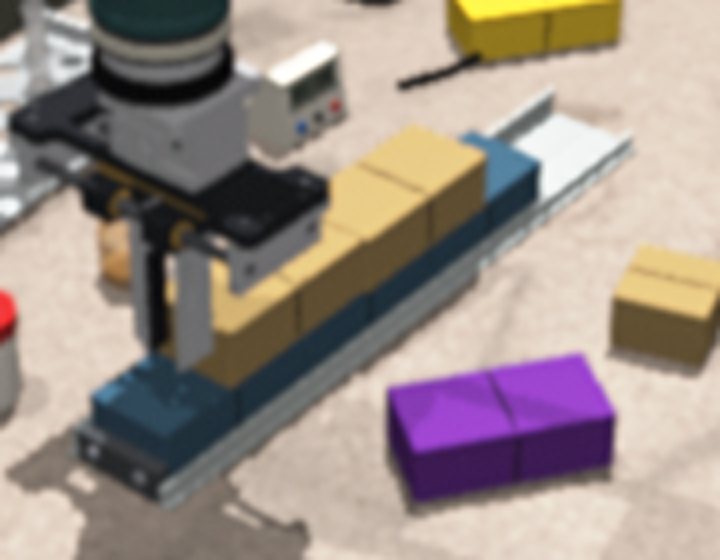

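```bash
python3 - <<'E'
from h import *
_,d,K,e,R=load('top2')
r=lambda u,v,z: np.round(ray(K,e,R,235+(u+.5)/4.6-.5,205+(v+.5)/8-.5,z)*1000,1)
print('UR right face',r(500,260,.084),'LR scribe',r(507,260,.044),'UR scribe',r(404,250,.084),'joint U',r(309,230,.084),'UL scribe',r(215,215,.084),'LR right',r(600,270,.044),'chan end',r(753,300,.004))
_,d,K,e,R=load('side2')
s=lambda u,v,z: np.round(ray(K,e,R,220+(u+.5)/4-.5,180+(v+.5)/4-.5,z)*1000,1)
print('side: LL scribe top front',s(240,390,.044),'joint L front',s(372,296,.044),'UL bottom corner',s(228,388,.044), 'UL scribe bottom',s(298,330,.044),'UR scribe bottom',s(430,246,.044),'UR end bottom',s(485,207,.044))
E
python3 - <<'E'
import sys; sys.path.insert(0,'.')
import os; os.chdir('.')
from h import *
im=load('side2')[0]; cv2.imwrite('pics/s2zz.png',cv2.resize(im[230:305,240:340],None,fx=8,fy=8,interpolation=cv2.INTER_CUBIC)[:,:,::-1])
E
```

```text
UR right face [601.3 -61.1  84. ] LR scribe [605.2 -67.7  44. ] UR scribe [ 6.031e+02 -5.000e-01  8.400e+01] joint U [608.6  59.6  84. ] UL scribe [612.3 119.1  84. ] LR right [ 603.3 -128.2   44. ] chan end [ 598.5 -234.8    4. ]
side: LL scribe top front [577.8 176.4  44. ] joint L front [571.5  60.6  44. ] UL bottom corner [584.4 179.1  44. ] UL scribe bottom [586.2 113.2  44. ] UR scribe bottom [573.9  -2.3  44. ] UR end bottom [570.9 -57.8  44. ]
```

View pics/s2zz.png

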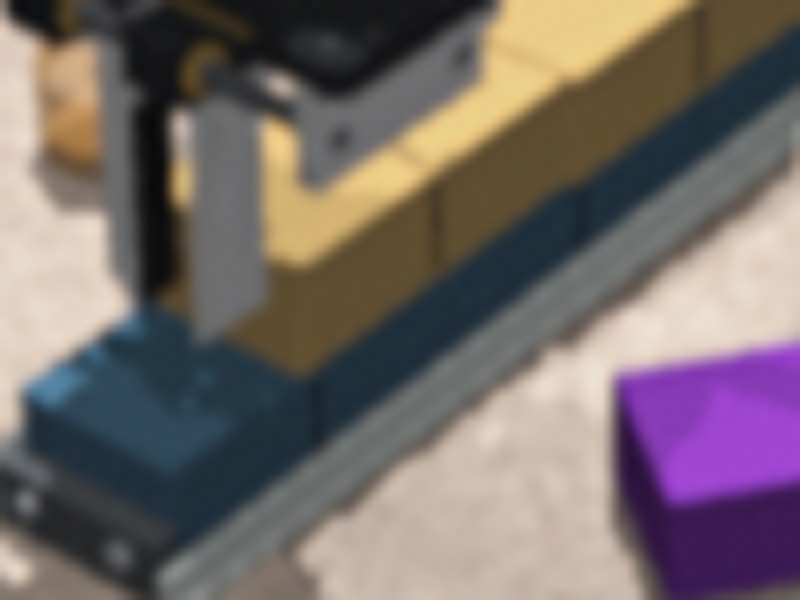

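```bash
python3 - <<'E'
from h import *
_,d,K,e,R=load('side2')
s=lambda u,v,z: np.round(ray(K,e,R,240+(u+.5)/8-.5,230+(v+.5)/8-.5,z)*1000,1)
for n,u,v in[('LL front-left',178,470),('LL back-left',28,393),('LL scribe',315,388),('UL corner',303,378),('UL scribe bot',436,275),('UR/UL joint',570,190),('LM scribe',580,197)]: print(n,s(u,v,.044))
print(s(305,268,.084),s(435,180,.084))
im=load('side2')[0]; cv2.imwrite('pics/s3zz.png',cv2.resize(im[255:290,262:302],None,fx=18,fy=17,interpolation=cv2.INTER_CUBIC)[:,:,::-1])
E
```

```text
LL front-left [584.3 229.9  44. ]
LL back-left [640.2 229.7  44. ]
LL scribe [576.9 179.9  44. ]
UL corner [582.5 178.5  44. ]
UL scribe bot [582.  118.7  44. ]
UR/UL joint [575.7  62.1  44. ]
LM scribe [571.2  63.2  44. ]
[580.1 178.1  84. ] [576.8 124.4  84. ]
```

View pics/s3zz.png

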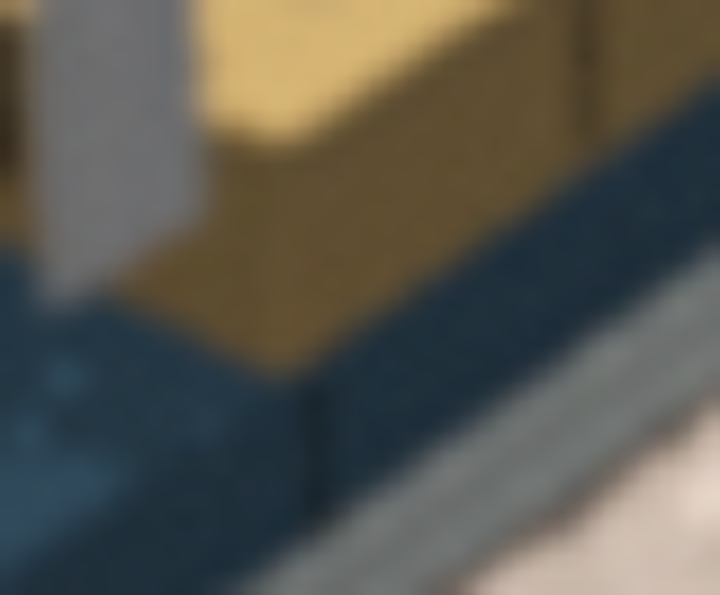

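```bash
python3 - <<'E'
from h import *
_,d,K,e,R=load('side2')
def s(u,v):
    r=R@np.linalg.inv(K)@np.array([u,v,1.]);
    # plane: x = xf + .033*(y-.05), lower front face, passing LL front-left (.5843 @ .2299)
    n=np.array([1,-.033,0]); c=n@np.array([.5835,.2299,0]); return np.round((e+r*(c-n@e)/(n@r))*1000,1)
for u,v in[(308,395),(313,450),(318,512)]: print(s(262+(u+.5)/18-.5,255+(v+.5)/17-.5))
for u,v in[(580,205),(580,235)]: print(s(240+(u+.5)/8-.5,230+(v+.5)/8-.5))
E
```

```text
[581.7 175.4  39.6]
[581.7 175.   29.9]
[581.7 174.6  18.9]
[577.7  54.6  33. ]
[577.7  54.6  21.7]
```

>>> drive_tool([
  [0,-0.1,0,0,-0.1,0,200],
  [0,-0.1,0,0,0,0,200],
  [0,0,0,0,0,0,200],
])

```text
clock: 9.68
tcp_pos: [0.6157, 0.1821, 0.0738]
orientation: [0.009, 0.718, 0.696, 0.016]
wrist_force: [0.3, 2.4, 0.2]
opening: 0.0203
```

```bash
python3 st.py
```

```text
t 9.675 tcp [615.7 182.1  73.8] yawx 88.2 z [ 0.0348  0.0091 -0.9994] F [0.3 2.4 0.2] op 20.3
```

>>> drive_tool([
  [0,0.4,0.1,0,0.25,0,200],
  [0,0,1,0,0,0,200],
  [0,-0.3,1,0,0,0,200],
  [0,-1,1,0,0,0,200],
  [0,-1,0.6,0,0,0,200],
  [0,-1,0,0,0,0,200],
  [0,-0.2,0,0,0,0,200],
  [0,0,0,0,0,0,200],
  [0,0,0,0,0,0,200],
])

```text
clock: 10.8
tcp_pos: [0.6134, 0.0787, 0.185]
orientation: [0.001, 0.719, 0.695, -0.007]
wrist_force: [-0.2, 0.3, 0.2]
opening: 0.0203
```

```bash
python3 st.py; python3 - <<'E'
from h import *
snap('wrist','w6')
im=load('w6')[0]; cv2.imwrite('pics/w6z.png',cv2.resize(im[60:260,230:430],None,fx=3,fy=3,interpolation=cv2.INTER_CUBIC)[:,:,::-1])
E
```

```text
t 10.8 tcp [613.4  78.7 185. ] yawx 88.01 z [-0.0085 -0.0099 -0.9999] F [-0.2  0.3  0.2] op 20.3
```

View pics/w6z.png

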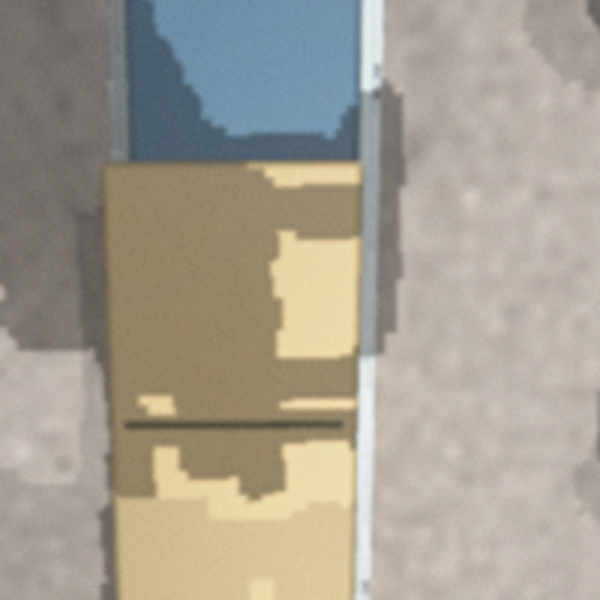

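View pics/w6.png

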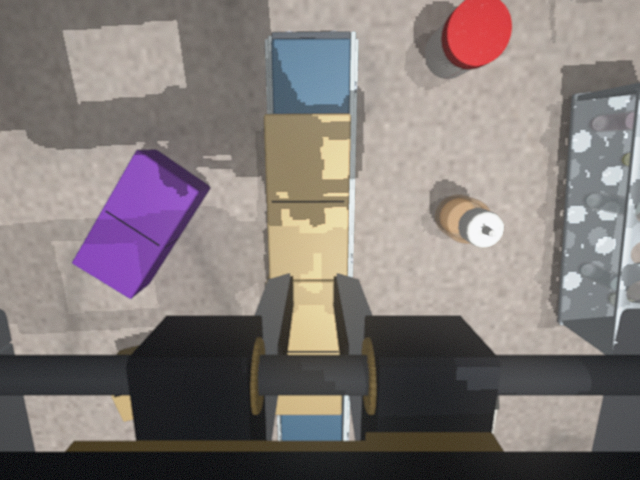

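```bash
python3 - <<'E'
from h import *
_,d,K,e,R=load('w6')
im=load('w6')[0]
print('eye',np.round(e*1000,1))
g=im.astype(int)
for v in list(range(30,44))+list(range(110,118))+list(range(198,206))+list(range(278,284)): print(v,g[v,290:330].mean(0).round())
r=lambda u,v,z: np.round(ray(K,e,R,u,v,z)*1000,1)
z3=lambda u,v:(230+(u+.5)/3-.5,60+(v+.5)/3-.5)
print('UL corners',r(*z3(105,163),.084),r(*z3(360,163),.084),'lower',r(*z3(130,150),.044),r(*z3(359,150),.044), 'UL lower',r(*z3(117,590),.084),r(*z3(356,590),.084),'LL top',r(272,40,.044),r(351,40,.044))
cv2.imwrite('pics/w6y.png',cv2.resize(im[20:130,255:365],None,fx=5.4,fy=5.4,interpolation=cv2.INTER_CUBIC)[:,:,::-1])
E
```

```text
eye [618.8 149.7 350.4]
30 [164. 156. 151.]
31 [132. 129. 127.]
32 [111. 114. 118.]
33 [108. 114. 120.]
34 [111. 116. 123.]
35 [111. 117. 123.]
36 [109. 114. 121.]
37 [ 99. 104. 110.]
38 [ 86.  96. 105.]
39 [ 87. 108. 126.]
40 [ 99. 128. 150.]
41 [106. 138. 162.]
42 [109. 140. 165.]
43 [109. 140. 165.]
110 [ 79.  97. 112.]
111 [ 78.  97. 111.]
112 [ 80.  96. 107.]
113 [101. 102.  98.]
114 [138. 126. 101.]
115 [163. 146. 113.]
116 [173. 157. 121.]
117 [173. 158. 123.]
198 [149. 133. 101.]
199 [141. 126.  97.]
200 [115. 104.  82.]
201 [88. 81. 68.]
202 [101.  92.  74.]
203 [133. 119.  92.]
204 [148. 132. 101.]
205 [149. 133. 101.]
278 [200. 179. 137.]
279 [161. 144. 109.]
280 [139. 124.  93.]
281 [159. 142. 107.]
282 [192. 171. 131.]
283 [209. 190. 147.]
UL corners [584.7 173.9  84. ] [642.5 171.9  84. ] lower [586.3 180.5  44. ] [645.8 178.5  44. ] UL lower [581.   73.1  84. ] [640.5  71.2  84. ] LL top [588.5 229.7  44. ] [647.6 227.6  44. ]
```

View pics/w6y.png

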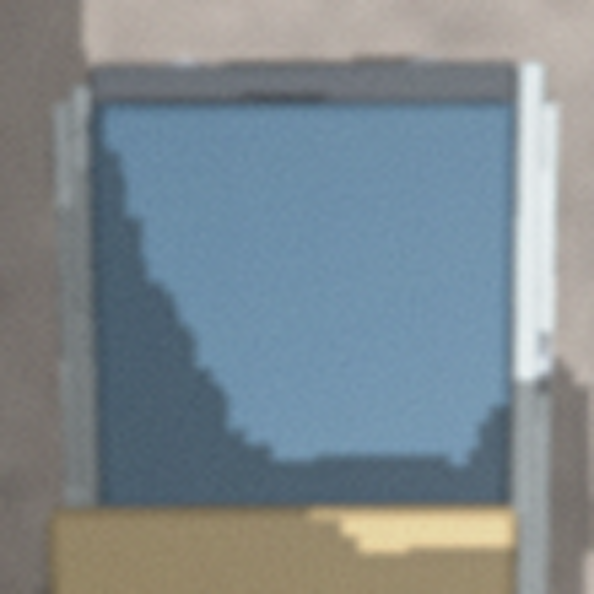

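>>> drive_tool([
  [0,1,0,-0.08,-0.06,0,200],
  [0.02,1,0,0,0,0,200],
  [0.02,1,0,0,0,0,200],
  [0.02,1,0,0,0,0,200],
  [0,0.4,-0.8,0,0,0,200],
  [0,0,-1,0,0,0,200],
  [0,0,-1,0,0,0,200],
  [0,0,-0.4,0,0,0,200],
  [0,0,0,0,0,0,200],
])

```text
clock: 11.98
tcp_pos: [0.6121, 0.2241, 0.0839]
orientation: [0.007, 0.715, 0.699, -0.009]
wrist_force: [-0.2, -0.1, -0.2]
opening: 0.0201
```

```bash
python3 st.py; python3 - <<'E'
from h import *
_,d,K,e,R=load('top2')
r=lambda u,v,z: np.round(ray(K,e,R,235+(u+.5)/4.6-.5,205+(v+.5)/8-.5,z)*1000,1)
for n,u,v,z in[('URb',500,183,.084),('URf',497,345,.084),('URb l',315,165,.084),('URf l',309,327,.084),('ULb r',306,155,.084),('ULf r',305,319,.084),('LRb',602,197,.044),('LRf',598,352,.044),('LRb l',512,185,.044)]: print(n,r(u,v,z))
E
```

```text
t 11.975 tcp [612.1 224.1  83.9] yawx 88.71 z [-0.0029 -0.0217 -0.9998] F [-0.2 -0.1 -0.2] op 20.1
URb [629.3 -60.4  84. ]
URf [570.3 -60.   84. ]
URb l [632.4  56.6  84. ]
URf l [573.3  58.5  84. ]
ULb r [635.9  62.4  84. ]
ULf r [576.2  61.1  84. ]
LRb [ 630.8 -128.9   44. ]
LRf [ 572.5 -127.6   44. ]
LRb l [633.5 -70.2  44. ]
```

>>> drive_tool([
  [0.1,-0.4,-0.3,0.15,0,-0.08,200],
  [0,-0.4,0,0,0,0,200],
  [0,-0.3,0,0,0,0,200],
  [0,0,0,0,0,0,200],
])

```text
clock: 12.48
tcp_pos: [0.6177, 0.1881, 0.0784]
orientation: [0.001, 0.72, 0.694, 0.002]
wrist_force: [-0.1, 1.0, -0.1]
opening: 0.0204
```

```bash
python3 st.py
```

```text
t 12.475 tcp [617.7 188.1  78.4] yawx 87.93 z [ 0.0036  0.0015 -1.    ] F [-0.1  1.  -0.1] op 20.4
```

>>> drive_tool([
  [-0.05,-0.12,-0.1,0,0,0.02,200],
  [0,-0.1,0,0,0,0,200],
  [0,-0.06,0,0,0,0,200],
  [0,0,0,0,0,0,200],
])

```text
clock: 12.98
tcp_pos: [0.6162, 0.1809, 0.0758]
orientation: [0.0, 0.718, 0.696, 0.003]
wrist_force: [0.1, -0.2, -0.1]
opening: 0.0199
```

```bash
python3 st.py
```

```text
t 12.975 tcp [616.2 180.9  75.8] yawx 88.17 z [ 0.0048  0.0046 -1.    ] F [ 0.1 -0.2 -0.1] op 19.9
```

>>> drive_tool([
  [0,-0.07,0,0,0,0,200],
  [0,-0.06,0,0,0,0,200],
  [0,0,0,0,0,0,200],
])

```text
clock: 13.35
tcp_pos: [0.6161, 0.1786, 0.0758]
orientation: [-0.001, 0.718, 0.696, 0.004]
wrist_force: [0.4, 2.0, -1.5]
opening: 0.0201
```

```bash
python3 st.py; python3 - <<'E'
from h import *
snap('top','top3'); snap('side','side3')
im=load('top3')[0]; cv2.imwrite('pics/t3z.png',cv2.resize(im[205:265,235:405],None,fx=4.6,fy=8,interpolation=cv2.INTER_CUBIC)[:,:,::-1])
im=load('side3')[0]; cv2.imwrite('pics/s3.png',cv2.resize(im[230:305,240:340],None,fx=8,fy=8,interpolation=cv2.INTER_CUBIC)[:,:,::-1])
E
```

```text
t 13.35 tcp [616.1 178.6  75.8] yawx 88.23 z [ 0.0048  0.007  -1.    ] F [ 0.4  2.  -1.5] op 20.1
```

View pics/t3z.png

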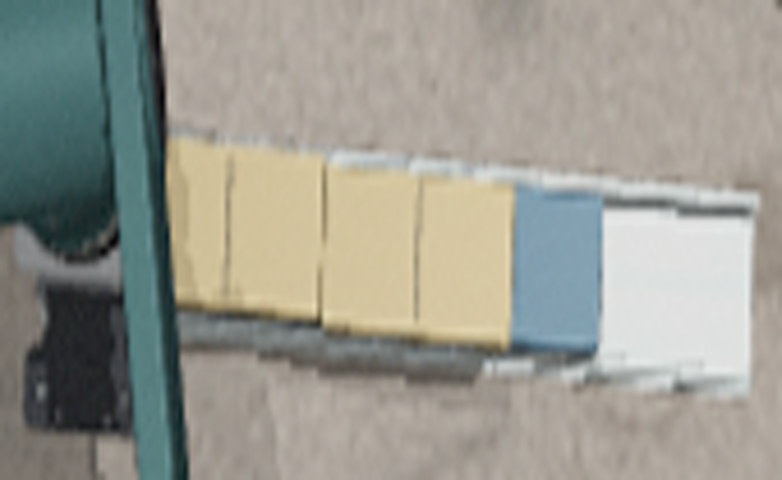

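View pics/s3.png

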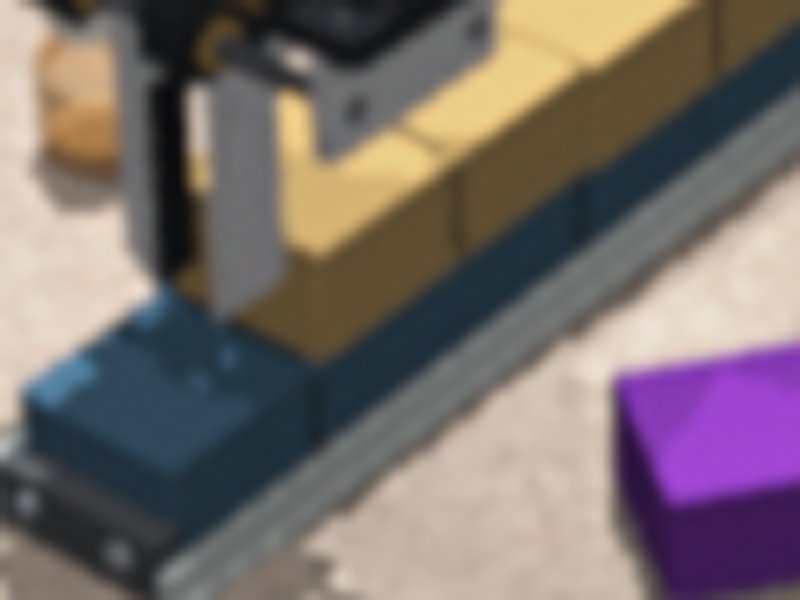

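>>> drive_tool([
  [0,0.4,0.1,0,0,0,200],
  [0,0,1,0,0,0,100],
  [0,-0.3,1,0,0,0,0],
  [0,-1,1,0,0,0,0],
  [0,-1,0.6,0,0,0,0],
  [0,-1,0,0,0,0,0],
  [0,-0.2,0,0,0,0,0],
  [0,0,0,0,0,0,0],
  [0,0,0,0,0,0,0],
])

```text
clock: 14.58
tcp_pos: [0.6154, 0.0842, 0.1916]
orientation: [0.002, 0.717, 0.697, 0.001]
wrist_force: [-1.0, 1.1, 0.4]
opening: 0.0935
```

```bash
python3 st.py; python3 - <<'E'
from h import *
im,d=snap('wrist','w7')
cv2.imwrite('pics/w7z.png',cv2.resize(im[20:320,220:420],None,fx=3,fy=2,interpolation=cv2.INTER_CUBIC)[:,:,::-1])
_,d,K,e,R=load('w7')
g=im.astype(int)
for a,b in[(28,44),(108,120),(198,208)]:
  for v in range(a,b): print(v,g[v,290:330].mean(0).round())
E
```

```text
t 14.575 tcp [615.4  84.2 191.6] yawx 88.31 z [ 0.0049 -0.0018 -1.    ] F [-1.   1.1  0.4] op 93.5
28 [167. 158. 151.]
29 [167. 158. 151.]
30 [167. 158. 152.]
31 [166. 157. 151.]
32 [166. 158. 151.]
33 [166. 158. 151.]
34 [167. 158. 152.]
35 [166. 158. 151.]
36 [165. 157. 151.]
37 [165. 157. 150.]
38 [164. 156. 150.]
39 [164. 156. 149.]
40 [164. 156. 150.]
41 [163. 155. 148.]
42 [151. 144. 138.]
43 [127. 123. 120.]
108 [ 94. 120. 139.]
109 [ 92. 117. 136.]
110 [ 89. 113. 131.]
111 [ 83. 105. 122.]
112 [ 76.  95. 110.]
113 [ 72.  89. 102.]
114 [ 71.  88. 100.]
115 [ 71.  88. 100.]
116 [ 71.  87. 100.]
117 [ 72.  88. 101.]
118 [ 71.  88. 100.]
119 [ 71.  88. 100.]
198 [137. 122.  93.]
199 [137. 123.  93.]
200 [137. 123.  94.]
201 [137. 122.  93.]
202 [137. 123.  93.]
203 [137. 123.  93.]
204 [136. 122.  93.]
205 [137. 123.  93.]
206 [154. 138. 105.]
207 [189. 169. 130.]
```

View pics/w7z.png

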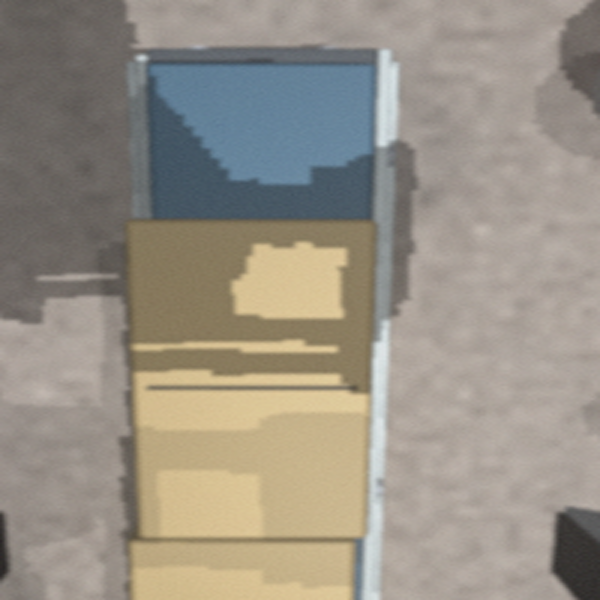

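```bash
python3 - <<'E'
from h import *
im,d,K,e,R=load('w7'); g=im.astype(int)
for v in list(range(47,56))+list(range(127,134)): print(v,g[v,300:330].mean(0).round())
r=lambda u,v,z: np.round(ray(K,e,R,220+(u+.5)/3-.5,20+(v+.5)/2-.5,z)*1000,1)
for n,u,v,z in[('LL edge',262,64,.044),('UL face',252,221,.084),('UL scribe',252,387,.084),('joint',252,538,.084),
 ('LLf',151,150,.044),('LLb',375,150,.044),('ULf',127,230,.084),('ULb',375,230,.084),('ULf2',139,530,.084),('ULb2',364,530,.084),('URf',132,570,.084),('URb',356,570,.084),('LMb',363,570,.044)]: print(n,r(u,v,z))
E
```

```text
47 [101. 106. 112.]
48 [101. 106. 111.]
49 [ 96. 100. 106.]
50 [88. 93. 98.]
51 [ 78.  90. 101.]
52 [ 82. 104. 121.]
53 [ 94. 121. 143.]
54 [100. 128. 150.]
55 [100. 129. 151.]
127 [ 72.  88. 101.]
128 [73. 87. 97.]
129 [86. 89. 87.]
130 [109. 100.  82.]
131 [126. 113.  88.]
132 [134. 121.  94.]
133 [136. 124.  96.]
LL edge [617.5 229.3  44. ]
UL face [613.6 169.2  84. ]
UL scribe [611.5 110.   84. ]
joint [609.4  50.4  84. ]
LLf [587.2 199.   44. ]
LLb [646.3 197.4  44. ]
ULf [584. 167.  84.]
ULb [642.5 165.3  84. ]
ULf2 [580.2  54.7  84. ]
ULb2 [638.7  52.8  84. ]
URf [577.3  38.   84. ]
URb [636.4  36.1  84. ]
LMb [641.2  18.9  44. ]
```

>>> drive_tool([
  [0,1,0,0,0.03,0,0],
  [0,0.9,-0.8,0,0,0,0],
  [0,0.3,-1,0,0,0,0],
  [0,0,-1,0,0,0,0],
  [0,0,-0.9,0,0,0,0],
  [0,0,-0.4,0,0,0,0],
  [0,0,0,0,0,0,0],
])

```text
clock: 15.5
tcp_pos: [0.6136, 0.1592, 0.0637]
orientation: [0.0, 0.715, 0.7, -0.001]
wrist_force: [-0.7, 0.3, -0.5]
opening: 0.0939
```

```bash
python3 st.py
```

```text
t 15.5 tcp [613.6 159.2  63.7] yawx 88.79 z [-0.0011 -0.0011 -1.    ] F [-0.7  0.3 -0.5] op 93.9
```

>>> drive_tool([
  [0.06,-0.15,-0.4,0,0,-0.07,0],
  [0,0,-0.1,0,0,0,0],
  [0,0,0,0,0,0,0],
])

```text
clock: 15.88
tcp_pos: [0.6174, 0.1546, 0.0507]
orientation: [0.002, 0.718, 0.696, 0.001]
wrist_force: [-0.0, -0.2, 0.7]
opening: 0.0939
```

```bash
python3 st.py
```

```text
t 15.875 tcp [617.4 154.6  50.7] yawx 88.18 z [ 3.9e-03 -5.0e-04 -1.0e+00] F [-0.  -0.2  0.7] op 93.9
```

>>> drive_tool([
  [-0.07,0,-0.15,0,0,0,0],
  [0,0,0,0,0,0,90],
  [0,0,0,0,0,0,110],
  [0,0,0,0,0,0,130],
  [0,0,0,0,0,0,130],
  [0,0,0,0,0,0,130],
], grip_force=12)

```text
clock: 16.62
tcp_pos: [0.6138, 0.1551, 0.0471]
orientation: [0.0, 0.718, 0.696, 0.001]
wrist_force: [0.3, 0.1, -0.0]
opening: 0.0601
```

```bash
python3 st.py
```

```text
t 16.625 tcp [613.8 155.1  47.1] yawx 88.18 z [ 1.1e-03  5.0e-04 -1.0e+00] F [ 0.3  0.1 -0. ] op 60.1
```

>>> drive_tool([
  [0,0,0,0,0,0,40],
  [0,0,0,0,0,0,40],
  [-0.03,-0.9,0,0,0,0,40],
  [-0.03,-0.9,0,0,0,0,40],
  [-0.03,-0.9,0,0,0,0,40],
  [-0.02,-0.7,0,0,0,0,40],
  [0,-0.1,0,0,0,0,40],
  [0,0,0,0,0,0,40],
])

```text
clock: 17.62
tcp_pos: [0.6135, 0.0474, 0.048]
orientation: [0.003, 0.718, 0.696, 0.003]
wrist_force: [-0.1, 1.1, 0.5]
opening: 0.0794
```

```bash
python3 st.py
```

```text
t 17.625 tcp [613.5  47.4  48. ] yawx 88.25 z [ 9.e-03  6.e-04 -1.e+00] F [-0.1  1.1  0.5] op 79.4
```

>>> drive_tool([
  [-0.1,0.04,-0.06,0,0.05,0,40],
  [0,0,0,0,0,0,90],
  [0,0,0,0,0,0,110],
  [0,0,0,0,0,0,130],
  [0,0,0,0,0,0,130],
  [0,0,0,0,0,0,130],
], grip_force=12)

```text
clock: 18.38
tcp_pos: [0.6097, 0.0511, 0.0459]
orientation: [-0.0, 0.717, 0.697, 0.0]
wrist_force: [-0.7, -0.2, 0.8]
opening: 0.0599
```

```bash
python3 st.py
```

```text
t 18.375 tcp [609.7  51.1  45.9] yawx 88.41 z [ 0.      0.0011 -1.    ] F [-0.7 -0.2  0.8] op 59.9
```

Next squeeze near the right end of the upper course (y ≈ -55).

>>> drive_tool([
  [0,0,0,0,0,0,40],
  [0,0,0,0,0,0,40],
  [-0.03,-0.9,0.02,0,0,-0.02,40],
  [-0.03,-0.9,0,0,0,0,40],
  [-0.03,-0.9,0,0,0,0,40],
  [-0.05,-0.6,0,0,0,0,40],
  [-0.05,-0.1,-0.02,0,0.04,0,40],
  [0,0,0,0,0,0,40],
])

```text
clock: 19.38
tcp_pos: [0.6048, -0.0523, 0.0461]
orientation: [-0.002, 0.717, 0.697, -0.0]
wrist_force: [-0.6, -0.2, 0.2]
opening: 0.0791
```

```bash
python3 st.py
```

```text
t 19.375 tcp [604.8 -52.3  46.1] yawx 88.37 z [-0.003   0.0027 -1.    ] F [-0.6 -0.2  0.2] op 79.1
```

>>> drive_tool([
  [0.04,0,0,0,0,-0.02,40],
  [0,0,0,0,0,0,90],
  [0,0,0,0,0,0,110],
  [0,0,0,0,0,0,130],
  [0,0,0,0,0,0,130],
  [0,0,0,0,0,0,130],
], grip_force=12)

```text
clock: 20.12
tcp_pos: [0.6057, -0.0504, 0.0458]
orientation: [-0.002, 0.717, 0.697, -0.001]
wrist_force: [0.2, -0.5, 0.6]
opening: 0.0599
```

```bash
python3 st.py
```

```text
t 20.125 tcp [605.7 -50.4  45.8] yawx 88.38 z [-0.0044  0.0023 -1.    ] F [ 0.2 -0.5  0.6] op 59.9
```

>>> drive_tool([
  [0,0,0,0,0,0,0],
  [0,0,0.2,0,0,0,0],
  [0,0,1,0,0,0,0],
  [0,0,1,0,0,0,0],
  [-1,-0.5,1,0,0,0,0],
  [-1,-0.5,1,0,0,0,0],
  [-1,-0.5,0.6,0,0,0,0],
  [-1,-0.5,0,0,0,0,0],
  [-1,-0.5,0,0,0,0,0],
  [0,0,0,0,0,0,0],
])

```text
clock: 21.38
tcp_pos: [0.4532, -0.126, 0.1994]
orientation: [0.002, 0.717, 0.698, 0.002]
wrist_force: [-0.0, -0.3, 1.2]
opening: 0.0943
```

>>> drive_tool([
  [0,0,0,0,0,0,0],
])

```text
clock: 21.5
tcp_pos: [0.4539, -0.1258, 0.1998]
orientation: [0.002, 0.717, 0.698, 0.003]
wrist_force: [-0.4, -0.1, -0.6]
opening: 0.0941
```

```bash
python3 st.py; python3 - <<'E'
from m import *
snap('wrist','w8'); snap('top','top4'); snap('side','side4')
rects('w8',(12,50,60),(28,220,255),.040,(0,0,640,310),500)
rects('top4',(12,60,100),(28,200,255),.040,(325,275,365,312))
E
```

```text
t 21.5 tcp [ 453.9 -125.8  199.8] yawx 88.46 z [ 0.007   0.0011 -1.    ] F [-0.4 -0.1 -0.6] op 94.1
w8 px (251, 125, 85, 86) zmed 0.0409 rect mm [441.6 -68.8] [60.5 60.4] 14.0
w8 px (455, 0, 124, 167) zmed 0.0847 rect mm [624.8  -7.6] [127.7  85.1] 87.8
top4 px (332, 282, 23, 24) zmed 0.0401 rect mm [439.1 -68.4] [60.1 61.3] 15.7
```

View pics/w8.png

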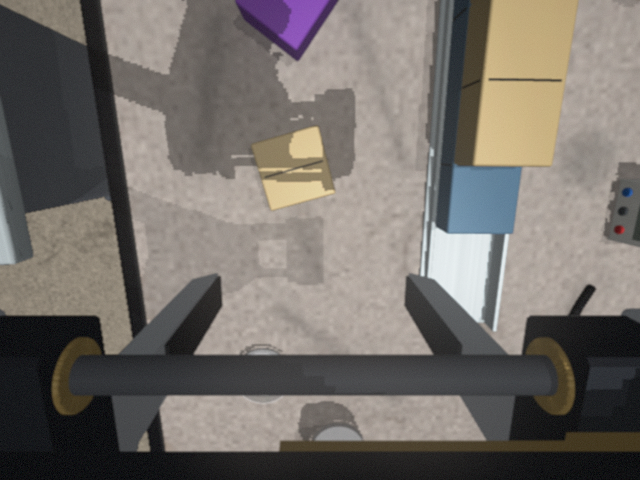

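```bash
python3 - <<'E'
from h import *
im=load('side4')[0]; cv2.imwrite('pics/s4.png',cv2.resize(im[180:305,230:390],None,fx=5,fy=4.8,interpolation=cv2.INTER_CUBIC)[:,:,::-1])
E
```

```text
(no output)
```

View pics/s4.png

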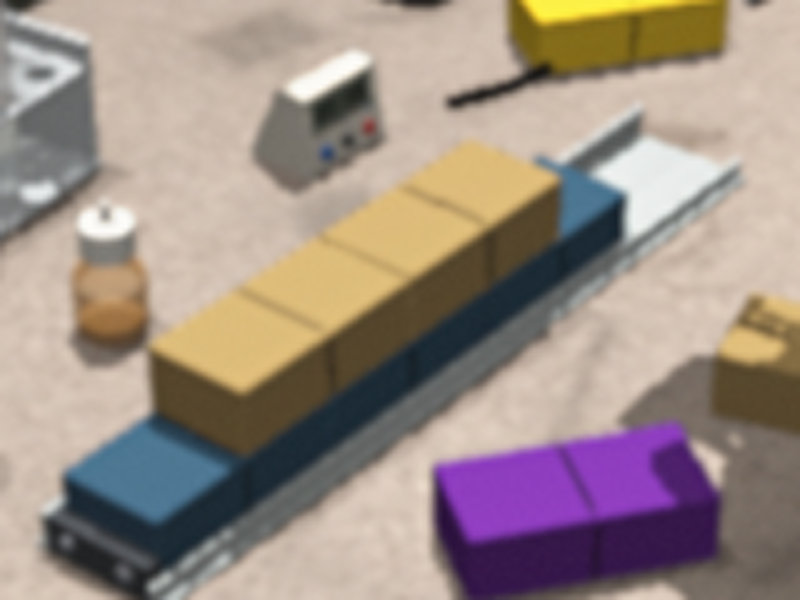

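>>> drive_tool([
  [-0.2,0.9,0,0,0.04,1,0],
  [-0.1,0.8,-0.8,0,0,0.9,0],
  [-0.1,0.2,-1,0,0,0.1,0],
  [0,0,-1,0,0,0,0],
  [0,0,-1,0,0,0,0],
  [0,0,-0.8,0,0,0,0],
  [0,0,0,0,0,0,0],
])

```text
clock: 22.52
tcp_pos: [0.4452, -0.0631, 0.0559]
orientation: [-0.002, 0.605, 0.796, 0.001]
wrist_force: [-0.1, 0.0, 0.5]
opening: 0.0943
```

```bash
python3 st.py
```

```text
t 22.525 tcp [445.2 -63.1  55.9] yawx 105.47 z [-0.0024  0.0038 -1.    ] F [-0.1  0.   0.5] op 94.3
```

>>> drive_tool([
  [-0.11,-0.18,-0.5,0,0,-0.18,0],
  [0,0,-0.6,0,0,0,0],
  [0,0,-0.1,0,0,0,0],
  [0,0,0,0,0,0,0],
])

```text
clock: 23.02
tcp_pos: [0.4444, -0.0696, 0.0209]
orientation: [0.0, 0.616, 0.787, 0.002]
wrist_force: [0.7, 0.0, -0.4]
opening: 0.0939
```

```bash
python3 st.py
```

```text
t 23.025 tcp [444.4 -69.6  20.9] yawx 103.9 z [ 0.0026  0.0021 -1.    ] F [ 0.7  0.  -0.4] op 93.9
```

>>> drive_tool([
  [-0.05,0.03,-0.04,0,0,0,60],
  [0,0,0,0,0,0,90],
  [0,0,0,0,0,0,120],
  [0,0,0,0,0,0,150],
  [0,0,0,0,0,0,150],
  [0,0,0,0,0,0,150],
], grip_force=20)

```text
clock: 23.78
tcp_pos: [0.444, -0.0692, 0.0216]
orientation: [0.002, 0.616, 0.787, 0.002]
wrist_force: [-0.2, 0.8, -0.3]
opening: 0.0596
```

```bash
python3 st.py
```

```text
t 23.775 tcp [444.  -69.2  21.6] yawx 103.88 z [ 6.e-03  9.e-04 -1.e+00] F [-0.2  0.8 -0.3] op 59.6
```

>>> drive_tool([
  [0,0,0.6,0,-0.0,0,150],
  [0,0,1,0,0,0,150],
  [0,0,1,0,0,0,150],
  [0,0.3,1,0,0,-0.4,150],
  [0.4,1,1,0,0,-0.6,150],
  [0.8,1,0.2,0,0,-0.6,150],
  [0.8,1,0,0,0,-0.4,150],
  [0.8,1,0,0,0,0,150],
  [0.8,1,0,0,0,0,150],
  [0.8,1,0,0,0,0,150],
])

```text
clock: 25.02
tcp_pos: [0.576, 0.1249, 0.1673]
orientation: [-0.0, 0.725, 0.689, 0.002]
wrist_force: [0.7, 0.3, -1.3]
opening: 0.0599
```

```bash
python3 st.py
```

```text
t 25.025 tcp [576.  124.9 167.3] yawx 87.04 z [ 0.0024  0.0031 -1.    ] F [ 0.7  0.3 -1.3] op 59.9
```

>>> drive_tool([
  [0.5,1,0,0,0,0.08,150],
  [0.5,1,0,0,0,0,150],
  [0.2,0.4,0,0,0,0,150],
  [0,0,0,0,0,0,150],
  [0,0,0,0,0,0,150],
])

```text
clock: 25.65
tcp_pos: [0.6125, 0.1996, 0.1634]
orientation: [-0.002, 0.721, 0.693, -0.001]
wrist_force: [0.3, -0.8, -1.3]
opening: 0.0601
```

```bash
python3 st.py; python3 - <<'E'
from h import *
im,d=snap('wrist','w9')
E
```

```text
t 25.65 tcp [612.5 199.6 163.4] yawx 87.8 z [-3.7e-03  7.0e-04 -1.0e+00] F [ 0.3 -0.8 -1.3] op 60.1
```

View pics/w9.png

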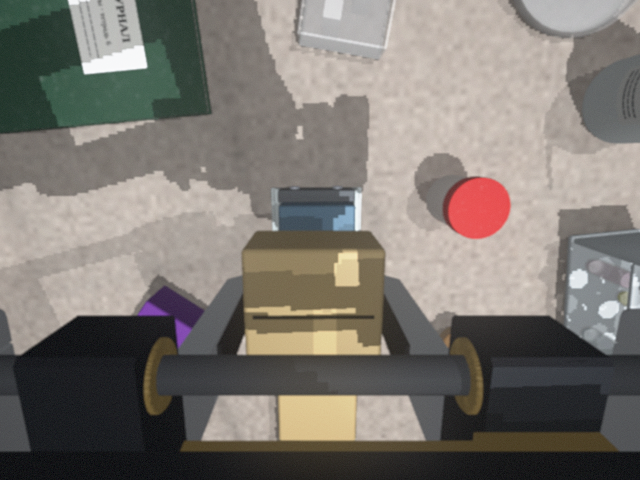

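```bash
python3 - <<'E'
from h import *
im,d,K,e,R=load('w9')
r=lambda u,v,z: np.round(ray(K,e,R,u,v,z)*1000,1)
g=im.astype(int)
for v in list(range(244,253))+list(range(228,237))+list(range(313,321)): print(v,g[v,280:320].mean(0).round())
z=.1634+.0184
print(r(313,316.8,z),r(313,249,z),r(313,233,z-.04), cloud('w9')[1][280,300])
E
```

```text
244 [89. 80. 63.]
245 [90. 80. 62.]
246 [90. 80. 63.]
247 [92. 82. 63.]
248 [99. 88. 67.]
249 [112. 100.  75.]
250 [125. 112.  83.]
251 [133. 119.  89.]
252 [139. 123.  92.]
228 [66. 79. 90.]
229 [69. 80. 88.]
230 [76. 80. 79.]
231 [85. 80. 68.]
232 [89. 80. 63.]
233 [89. 80. 62.]
234 [89. 80. 62.]
235 [89. 81. 63.]
236 [89. 80. 62.]
313 [213. 190. 143.]
314 [187. 167. 125.]
315 [134. 120.  90.]
316 [80. 72. 55.]
317 [57. 52. 42.]
318 [70. 63. 49.]
319 [98. 88. 66.]
320 [118. 105.  78.]
[614.3 200.2 181.8] [615.5 230.4 181.8] [615.3 228.6 141.8] [0.60951264 0.21718269 0.18193609]
```

>>> drive_tool([
  [0.1,0.1,-0.6,0,0,0,150],
  [0,0,-0.6,0,0,0,150],
  [0,0,-0.3,0,0,0,150],
  [0,0,0,0,0,0,150],
])

```text
clock: 26.2
tcp_pos: [0.6143, 0.2002, 0.1142]
orientation: [-0.002, 0.722, 0.692, -0.002]
wrist_force: [-0.9, 0.5, -2.1]
opening: 0.0598
```

```bash
python3 st.py
```

```text
t 26.2 tcp [614.3 200.2 114.2] yawx 87.63 z [-6.2e-03 -2.0e-04 -1.0e+00] F [-0.9  0.5 -2.1] op 59.8
```

>>> drive_tool([
  [0.03,0.05,-0.2,0,-0.04,0.01,150],
  [0,0,-0.4,0,0,0,150],
  [0,0,-0.4,0,0,0,150],
  [0,0,0,0,0,0,150],
])

```text
clock: 26.7
tcp_pos: [0.6155, 0.202, 0.0827]
orientation: [0.0, 0.721, 0.693, 0.0]
wrist_force: [-0.6, 0.2, -1.3]
opening: 0.0597
```

```bash
python3 st.py
```

```text
t 26.7 tcp [615.5 202.   82.7] yawx 87.73 z [ 7.e-04  0.e+00 -1.e+00] F [-0.6  0.2 -1.3] op 59.7
```

>>> drive_tool([
  [0,-0.03,-0.25,0,0,0,150],
  [0,0,-0.2,0,0,0,150],
  [0,0,-0.06,0,0,0,150],
  [0,0,0,0,0,0,150],
])

```text
clock: 27.2
tcp_pos: [0.6159, 0.2011, 0.0668]
orientation: [0.001, 0.721, 0.693, 0.001]
wrist_force: [-0.6, 0.1, -1.1]
opening: 0.06
```

```bash
python3 st.py
```

```text
t 27.2 tcp [615.9 201.1  66.8] yawx 87.73 z [ 1.7e-03  3.0e-04 -1.0e+00] F [-0.6  0.1 -1.1] op 60.0
```

>>> drive_tool([
  [0,-0.04,-0.03,0,0,0,150],
  [0,0,-0.03,0,0,0,150],
  [0,0,0,0,0,0,150],
])

```text
clock: 27.58
tcp_pos: [0.6164, 0.1999, 0.0658]
orientation: [0.001, 0.721, 0.693, 0.001]
wrist_force: [0.1, 0.7, -1.3]
opening: 0.0601
```

```bash
python3 st.py; python3 -c "
from h import *
im,d=snap('wrist','w10')"
```

```text
t 27.575 tcp [616.4 199.9  65.8] yawx 87.73 z [ 3.3e-03  5.0e-04 -1.0e+00] F [ 0.1  0.7 -1.3] op 60.1
```

View pics/w10.png

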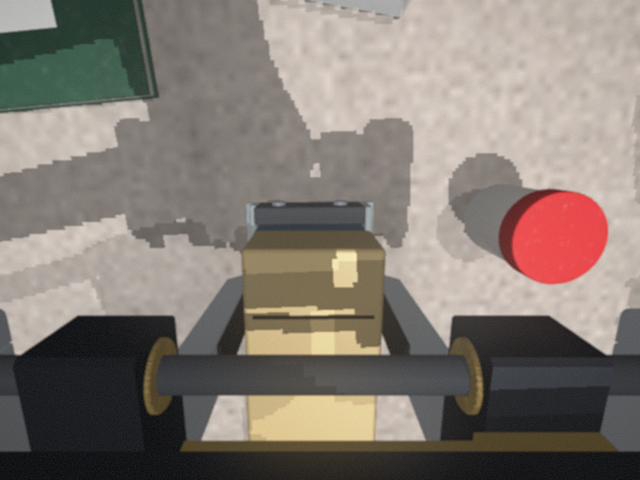

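>>> drive_tool([
  [-0.02,0,-0.03,0,0,0,150],
  [0,0,0,0,0,0,140],
  [0,0,0,0,0,0,60],
  [0,0,0,0,0,0,40],
  [0,0,-0.3,0,0,0,40],
  [0,0,-0.25,0,0,0,40],
  [0,0,0,0,0,0,40],
])

```text
clock: 28.5
tcp_pos: [0.6162, 0.2001, 0.0481]
orientation: [0.001, 0.721, 0.693, 0.002]
wrist_force: [0.1, 0.3, 0.6]
opening: 0.0792
```

```bash
python3 st.py
```

```text
t 28.5 tcp [616.2 200.1  48.1] yawx 87.73 z [ 4.9e-03  9.0e-04 -1.0e+00] F [0.1 0.3 0.6] op 79.2
```

Squeeze the half block flush with the lower block, then release and rise to look.

>>> drive_tool([
  [-0.02,0,-0.05,0,0.03,0,60],
  [0,0,0,0,0,0,90],
  [0,0,0,0,0,0,110],
  [0,0,0,0,0,0,130],
  [0,0,0,0,0,0,130],
  [0,0,0,0,0,0,130],
], grip_force=12)

```text
clock: 29.25
tcp_pos: [0.6153, 0.2001, 0.0464]
orientation: [-0.0, 0.721, 0.693, 0.0]
wrist_force: [-0.1, 0.8, -0.7]
opening: 0.0601
```

```bash
python3 st.py
```

```text
t 29.25 tcp [615.3 200.1  46.4] yawx 87.74 z [-2.e-04  9.e-04 -1.e+00] F [-0.1  0.8 -0.7] op 60.1
```

>>> drive_tool([
  [0,0,0,0,0,0,60],
  [0,0,0,0,0,0,0],
  [0,0,0,0,0,0,0],
  [0,0,1,0,0,0,0],
  [0,0,1,0,0,0,0],
  [0,-0.5,1,0,0,0,0],
  [0,-1,1,0,0,0,0],
  [0,-1,0.7,0,0,0,0],
  [0,0,0,0,0,0,0],
  [0,0,0,0,0,0,0],
])

```text
clock: 30.5
tcp_pos: [0.6145, 0.124, 0.1909]
orientation: [-0.0, 0.72, 0.694, 0.0]
wrist_force: [0.6, 0.7, -0.2]
opening: 0.0938
```

```bash
python3 st.py; python3 - <<'E'
from h import *
im,d=snap('wrist','w11')
im2,d=snap('side','side5')
cv2.imwrite('pics/s5.png',cv2.resize(im2[180:305,230:390],None,fx=5,fy=4.8,interpolation=cv2.INTER_CUBIC)[:,:,::-1])
cv2.imwrite('pics/w11z.png',cv2.resize(im[20:320,220:420],None,fx=3,fy=2,interpolation=cv2.INTER_CUBIC)[:,:,::-1])
E
```

```text
t 30.5 tcp [614.5 124.  190.9] yawx 87.82 z [-2.e-04  9.e-04 -1.e+00] F [ 0.6  0.7 -0.2] op 93.8
```

View pics/w11z.png

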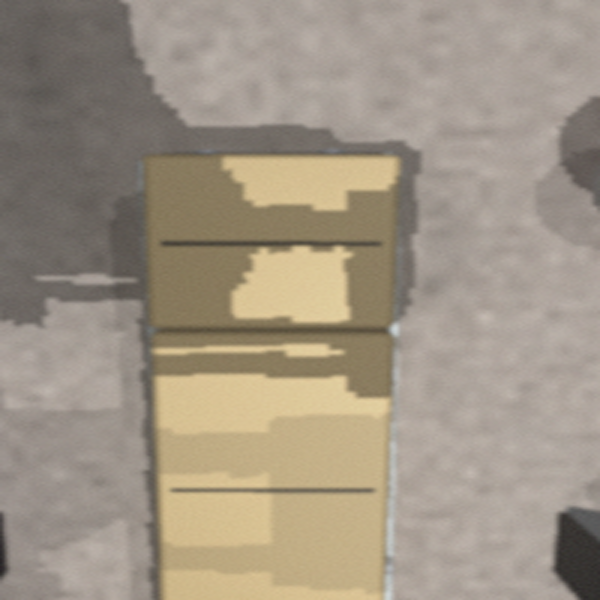

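View pics/s5.png

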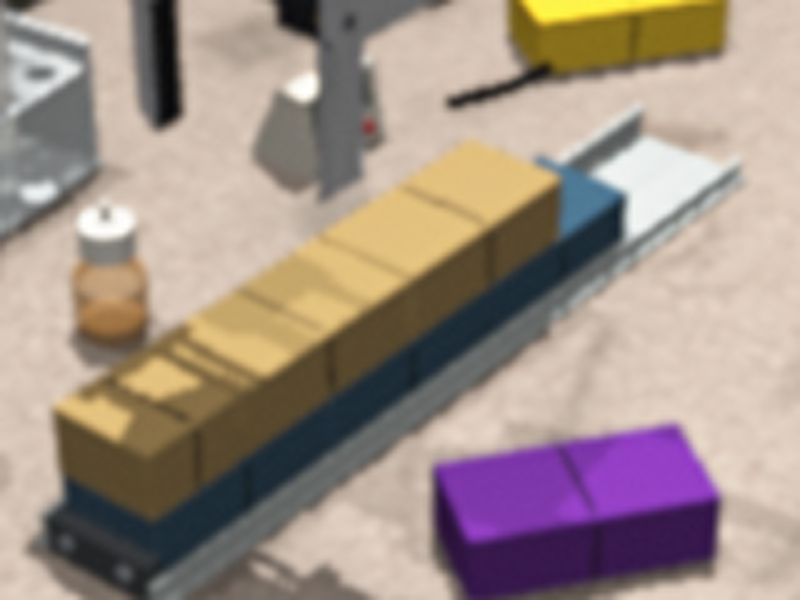

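```bash
python3 - <<'E'
from h import *
im,d,K,e,R=load('w11'); g=im.astype(int)
r=lambda u,v,z: np.round(ray(K,e,R,220+(u+.5)/3-.5,20+(v+.5)/2-.5,z)*1000,1)
for n,u,v in[('end',272,156),('hscribe',272,243),('joint',272,329),('ULscribe',272,490),('hf',145,170),('hb',399,170),('hf2',153,320),('hb2',392,320),('uf',153,345),('ub',391,345)]: print(n,r(u,v,.084))
for v in range(180,190): print(v,g[v,280:340].mean(0).round())
cv2.imwrite('pics/w11y.png',cv2.resize(im[85:195,260:360],None,fx=8,fy=5.4,interpolation=cv2.INTER_CUBIC)[:,:,::-1])
i2=load('side5')[0]; cv2.imwrite('pics/s5z.png',cv2.resize(i2[255:305,235:300],None,fx=12,fy=12,interpolation=cv2.INTER_CUBIC)[:,:,::-1])
E
```

```text
end [618.5 230.5  84. ]
hscribe [617.4 201.5  84. ]
joint [616.2 171.3  84. ]
ULscribe [613.8 110.   84. ]
hf [589. 227.  84.]
hb [647.7 224.8  84. ]
hf2 [587.5 175.6  84. ]
hb2 [645.4 173.4  84. ]
uf [586.9 166.5  84. ]
ub [645.  164.4  84. ]
180 [160. 143. 110.]
181 [146. 130.  99.]
182 [130. 116.  88.]
183 [114. 101.  77.]
184 [96. 85. 65.]
185 [92. 82. 63.]
186 [107.  95.  72.]
187 [123. 109.  82.]
188 [133. 119.  90.]
189 [136. 122.  93.]
```

View pics/w11y.png

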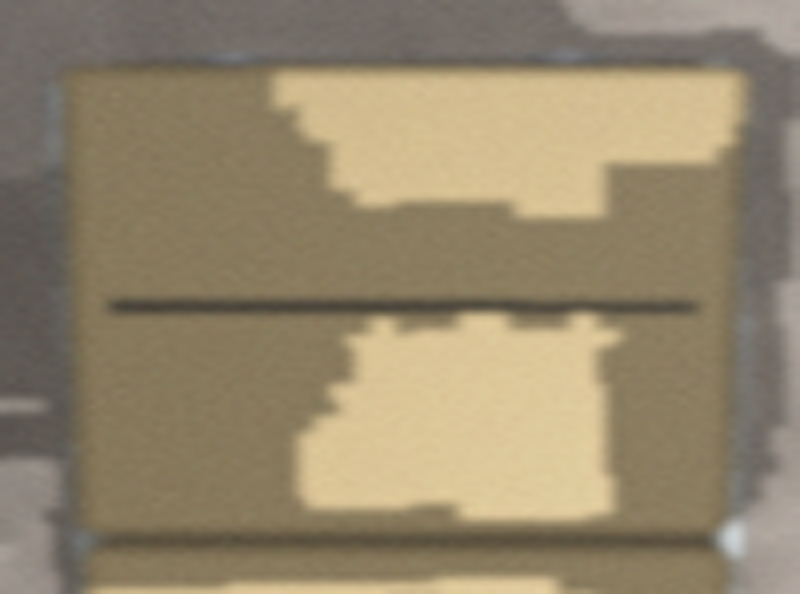

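View pics/s5z.png

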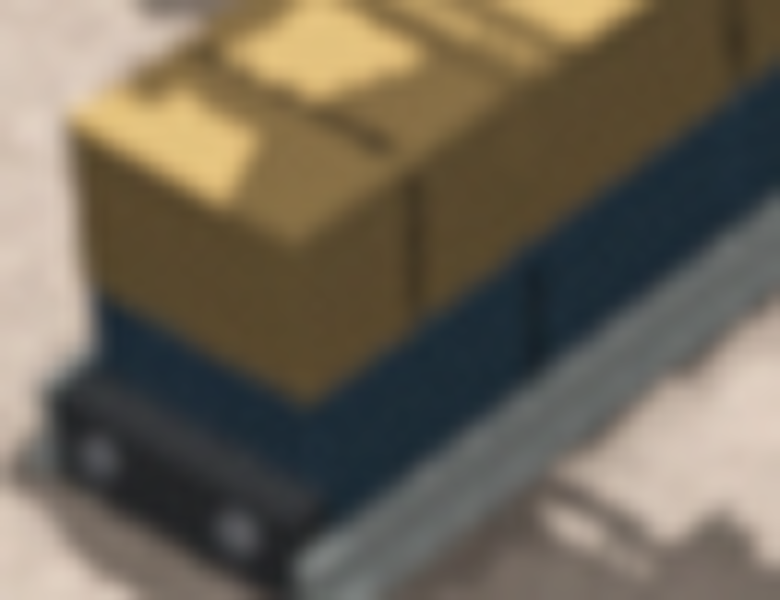

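>>> drive_tool([
  [0.04,1,0,0,0,0,200],
  [0.04,1,0,0,0,0,200],
  [0.04,1,0,0,0,0,200],
  [0.04,1,0,0,0,0,200],
  [0,0.6,-0.4,0,0,0,200],
  [0,0.1,-1,0,0,0,200],
  [0,0,-1,0,0,0,200],
  [0,0,-0.9,0,0,0,200],
  [0,0,-0.2,0,0,0,200],
  [0,0,0,0,0,0,200],
])

```text
clock: 31.85
tcp_pos: [0.6118, 0.2748, 0.0678]
orientation: [-0.005, 0.717, 0.697, -0.009]
wrist_force: [0.2, -0.4, 0.7]
opening: 0.0203
```

```bash
python3 st.py
```

```text
t 31.85 tcp [611.8 274.8  67.8] yawx 88.32 z [-0.0201 -0.0055 -0.9998] F [ 0.2 -0.4  0.7] op 20.3
```

>>> drive_tool([
  [0.15,-0.2,0.1,0.03,-0.13,-0.06,200],
  [0,-0.4,0,0,0,0,200],
  [0,-0.3,0,0,0,0,200],
  [0,0,0,0,0,0,200],
])

```text
clock: 32.35
tcp_pos: [0.6189, 0.2457, 0.0756]
orientation: [0.002, 0.721, 0.693, 0.003]
wrist_force: [-0.0, 0.0, -0.3]
opening: 0.0204
```

```bash
python3 st.py
```

```text
t 32.35 tcp [618.9 245.7  75.6] yawx 87.75 z [ 6.4e-03  7.0e-04 -1.0e+00] F [-0.   0.  -0.3] op 20.4
```

>>> drive_tool([
  [-0.04,-0.08,-0.1,0,0.03,0,200],
  [0,-0.07,0,0,0,0,200],
  [0,-0.05,0,0,0,0,200],
  [0,0,0,0,0,0,200],
])

```text
clock: 32.85
tcp_pos: [0.6178, 0.2399, 0.0727]
orientation: [0.0, 0.721, 0.693, 0.002]
wrist_force: [0.0, -0.1, 0.0]
opening: 0.0203
```

```bash
python3 st.py
```

```text
t 32.85 tcp [617.8 239.9  72.7] yawx 87.76 z [ 0.0025  0.0019 -1.    ] F [ 0.  -0.1  0. ] op 20.3
```

>>> drive_tool([
  [0,-0.04,0,0,0,0,200],
  [0,-0.03,0,0,0,0,200],
  [0,0,0,0,0,0,200],
])

```text
clock: 33.22
tcp_pos: [0.6177, 0.239, 0.0727]
orientation: [-0.0, 0.721, 0.693, 0.002]
wrist_force: [0.7, 0.5, 0.1]
opening: 0.0201
```

```bash
python3 st.py; python3 - <<'E'
from h import *
im,d=snap('side','side6')
cv2.imwrite('pics/s6z.png',cv2.resize(im[245:305,235:300],None,fx=12,fy=10,interpolation=cv2.INTER_CUBIC)[:,:,::-1])
E
```

```text
t 33.225 tcp [617.7 239.   72.7] yawx 87.8 z [ 0.0027  0.0037 -1.    ] F [0.7 0.5 0.1] op 20.1
```

View pics/s6z.png

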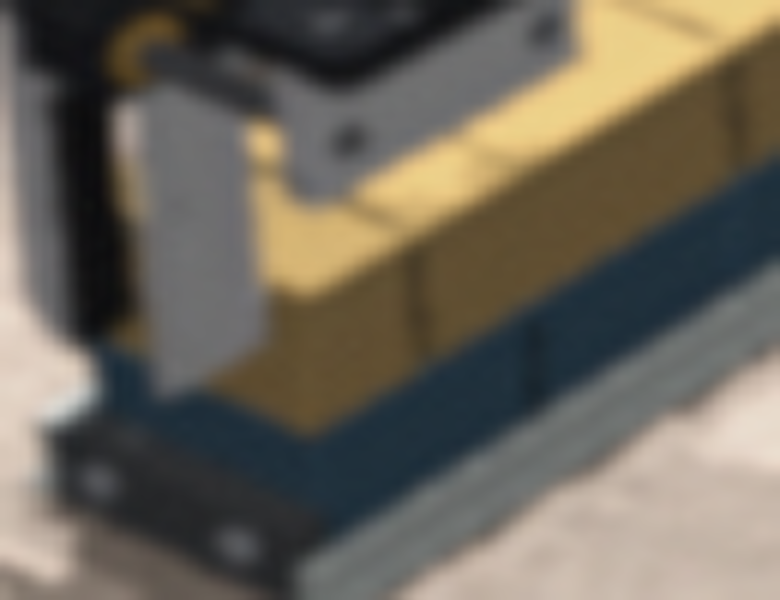

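Back off and inspect from above.

>>> drive_tool([
  [0,0.4,0.1,0,0,0,200],
  [0,0,1,0,0,0,100],
  [0,-0.3,1,0,0,0,0],
  [0,-1,1,0,0,0,0],
  [0,-1,0.6,0,0,0,0],
  [0,-1,0,0,0,0,0],
  [0,-0.6,0,0,0,0,0],
  [0,0,0,0,0,0,0],
  [0,0,0,0,0,0,0],
])

```text
clock: 34.4
tcp_pos: [0.6164, 0.1351, 0.1871]
orientation: [0.0, 0.719, 0.695, 0.001]
wrist_force: [-0.1, 0.1, 0.1]
opening: 0.0932
```

```bash
python3 st.py; python3 - <<'E'
from h import *
im,d=snap('wrist','w12')
cv2.imwrite('pics/w12z.png',cv2.resize(im[20:320,220:420],None,fx=3,fy=2,interpolation=cv2.INTER_CUBIC)[:,:,::-1])
E
```

```text
t 34.4 tcp [616.4 135.1 187.1] yawx 88.03 z [ 1.1e-03  6.0e-04 -1.0e+00] F [-0.1  0.1  0.1] op 93.2
```

View pics/w12z.png

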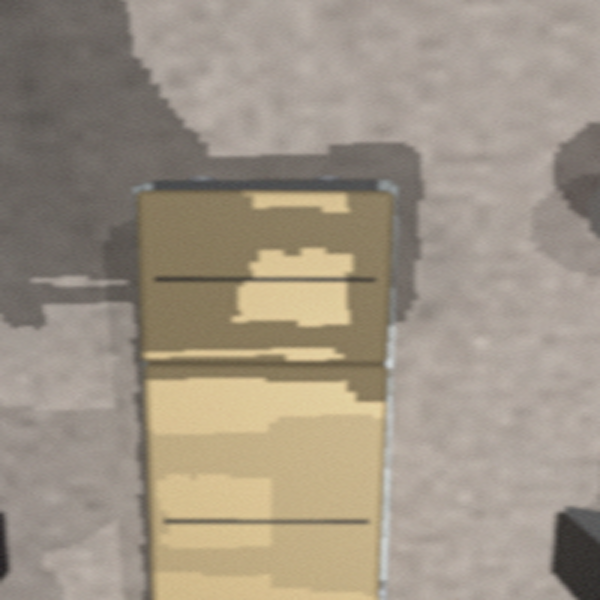

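```bash
python3 - <<'E'
from h import *
im,d,K,e,R=load('w12'); g=im.astype(int)
r=lambda u,v,z: np.round(ray(K,e,R,220+(u+.5)/3-.5,20+(v+.5)/2-.5,z)*1000,1)
for n,u,v in[('end',264,192),('hscribe',264,279),('joint',264,363),('ULscribe',264,521),('hf',141,210),('hb',391,210),('hf2',146,350),('hb2',387,350),('uf',147,380),('ub',385,380)]: print(n,r(u,v,.084))
for v in range(197,206): print(v,g[v,280:330].mean(0).round())
E
```

```text
end [617.8 229.5  84. ]
hscribe [616.7 200.3  84. ]
joint [615.6 170.6  84. ]
ULscribe [613.4 110.1  84. ]
hf [589.2 224.5  84. ]
hb [646.9 222.6  84. ]
hf2 [587.4 176.2  84. ]
hb2 [645.5 174.3  84. ]
uf [586.9 165.3  84. ]
ub [644.8 163.3  84. ]
197 [206. 186. 143.]
198 [181. 163. 125.]
199 [157. 140. 107.]
200 [130. 116.  88.]
201 [108.  96.  73.]
202 [108.  96.  72.]
203 [121. 107.  81.]
204 [131. 117.  88.]
205 [136. 121.  92.]
```

```bash
python3 - <<'E'
from h import *
im,d=snap('top','top9'); im2,_=snap('side','side9')
cv2.imwrite('pics/f.png',np.vstack([cv2.resize(im[205:265,235:405],(680,240),interpolation=cv2.INTER_CUBIC),cv2.resize(im2[190:300,230:400],(680,350),interpolation=cv2.INTER_CUBIC)])[:,:,::-1])
E
```

```text
(no output)
```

View pics/f.png

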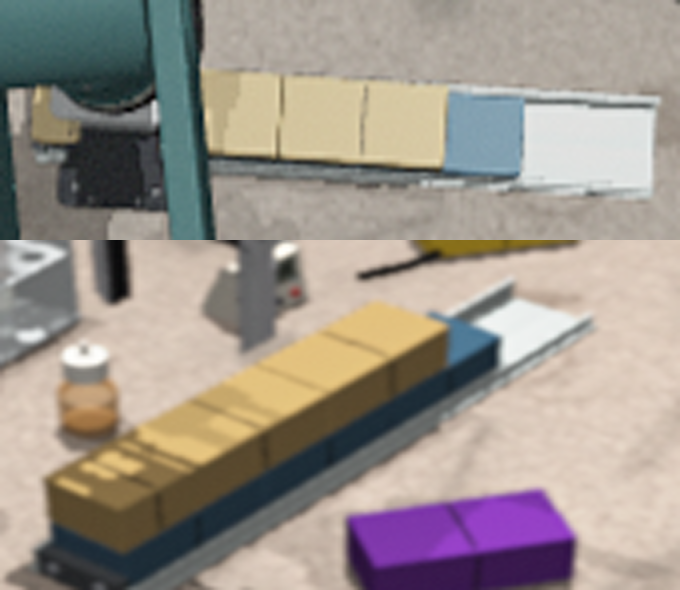

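The wall is closed and flush, and the gripper stands clear of everything.

```bash
python3 -c "
from cell import manip
print(manip.job_done(), manip.get_state()['clock'])"
```

```text
the job is handed in; nothing more can be done
the job is handed in; nothing more can be done
```

The wall is in running bond and the job is handed in, at about 34.5 s on the robot's clock against the 58 s limit.

**What I did**
- I pushed the right blue-grey block along the channel until the lower course was firm against the stop (23 N, with no further movement).
- I then pushed the two cream blocks, butted together, half a block to the right.
- The cream blocks stood about 2.5 and 4.5 mm towards the robot, so I squeezed them sideways against the lower course at three places. The fingers closed to 60 mm each time, so the faces are in line.
- I laid the half block in the space at the stop end and squeezed it level with the block below. It then stood about 1.5 mm off the left cream block, so I nudged it up against it.

**Last checks**
- **Cream blocks:** before the sideways squeeze, the left cream block's end measured 60.1 mm from the lower course's end, where 60 is wanted.
- **Half block:** its middle line is 90.2 mm from the left cream block's line, where 90 is wanted. Its end is at y = 229.5 mm and the lower course's end at 229.3 mm.
- **Faces and release:** the half block and the wall stood level in the side view and in the squeeze. The gripper was open and clear at the end.

**Disagreements**
- **Length:** with the cream blocks part-way, the cameras differed by 2 to 3 mm on how far they still had to go. I relied on the wrist camera, which sees both courses at once. After the last push, the top camera put the right cream block up to 2 mm too far right.
- **Channel angle:** the top camera gave about 1.9° and the gripper contacts 2.25°. I used the contacts to lay the half block.

I did not measure the other things on the bench again. In the last pictures, the ones in view looked undisturbed.

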